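# Put the paper-bench tools back in their trays

### The arm

A 6-joint arm with a two-finger parallel gripper is mounted at the origin on the work surface. World frame = base frame: x ahead of the robot, y to its left, z up, the work surface at z = 0. Lengths are in m, angles in rad, forces in N, time in s.
With the tool pointing down it reaches from about 0.375 to 0.75 m from the base axis. Payload 9 kg.
Tool frame: the origin (TCP) lies midway between the tips of the shut fingers; the grasp point (between the pads) lies 19 mm behind it; x points along the fingers, y is the direction in which the jaws open and shut, and the axes are right-handed (so a half turn about x gives the same grasp; the last joint's range is limited). The gripper opens to 85 mm and grips with 20 to 120 N. Pads are 22 mm wide; open, the fingers measure 114 mm over their backs; the gripper's body (76 mm by 85 mm) begins 54 mm behind the grasp point. The pads swing forward as they close: fully open they stand 13 mm farther back than shut.
Start: joints at [-1.367, 0.104, 0.097, 1.564, 0, 1.353], TCP at [0.246, -0.547, 0.193] pointing down, gripper open.
Joint ranges: [-2.99, 2.99], [-0.84, 1.86], [-1.1, 1.16], [-1.84, 2.11], [-1.51, 1.56], [-3.14, 3.14]. Speed limits (rad/s): [2.22, 2.22, 2.57, 3.14, 3.14, 3.14].

### API

Orientations are given as a 3x3 rotation matrix whose columns are the frame's x, y, z axes.
In Python, from plant import robot gives the robot as it stands.
- The arm moves only by the tool play_rows, never from a script. Its argument "commands" is a list of rows, each a list of 7 numbers: the turn, a rotation vector about the world's x, y, z in degrees, then the shift along the world's x, y, z in mm, then the closure, from 0 (fully open) to 1 (shut). A call has 1 to 5 rows; each row shifts and turns the commanded pose from where the row before left it; what a row does not reach is not made up. A row lasts 1/8 s, in which the tool goes at most 62.5 mm and 10.7 degrees, less where a joint would pass 70% of its speed; a pose out of reach is approached as far as the arm can. A call is refused whole if a number of a shift passes 62.5 or a number of a turn 10.7, either way. A call with a gripper value outside its range is refused whole. The fingers move at their own pace and stop on an object; "squeeze" is the grip in N (left out, the last holds). Time passes only in rows, so rows that do not move let the fingers close. It gives the time, the measured TCP pose, the force and the opening at its end, in the units of the state.
- robot.sense(): the state, without advancing time (a new reading comes with each control period).
- robot.snapshot(name): name is "side" or "top" or "wrist"; returns a dict with "color" (384x512x3 uint8, red, green, blue), "fx", "fy", "cx", "cy" (pixels), "k1" (the pictures are not rectified: a ray, as slopes to the right and down, at radius r is drawn at 1 + k1 r^2 times it, then the intrinsics apply), "R" (3x3) and "t" (3): a world point X has camera coordinates R X + t. Camera axes: x right, y down, z forward; pixel columns grow to the right and rows downward; lengths in m; the calibration is good to about 2 mm. A picture is of the moment at which its call begins. There is no depth.
- robot.job_done(): hands the job in, once; it reports no verdict.
The state is a dict: "time_s": time; "q": joint angles; "joint_vel": joint speeds; "tau": joint torques, N m; "tcp_pos": TCP position; "orientation": TCP orientation; "ft_force": force on the tool from outside, world axes, zero at the start; "wrist_torque": the same for the moment, N m; "grip_width": finger opening in m.
Only numpy, scipy, OpenCV 4.12 (cv2) and the standard library are available. Lean on these libraries where they do the work, as an engineer would, in place of code of your own. Each camera call takes 0.05 s, during which the arm holds its last target.

### The job

Tidy the bench tools away: the two wooden stamps into the two-bay tray, one in each bay (either one), the steel weight into the round dish, and the seal stone and the hand bridge both into the narrow case, with the stone standing on the case floor underneath the bridge and the bridge's feet on the floor too. Everything must stand upright and flat on the floor of its tray, let go, and the jar and the cup must stay where they are, standing.

Things in the scene. Friction and masses are not known exactly. Their poses are not given: they have to be found in the camera images.
- round_stamp: Loose hand stamp of wood: pale round base 46 mm across and 16 mm high, on it a dark upright round knob 20 mm across (z 24 to 47 mm), 52 mm high in all. Standing on its base. Origin: centre of its underside; z up.
- oblong_stamp: Loose hand stamp of wood: pale oblong base, 36 mm along its x, 50 mm along its y, 16 mm high, with the same dark round knob 20 mm across (z 24 to 47 mm), 52 mm high in all. Standing on its base. Origin: centre of its underside; z up.
- weight: Loose paperweight: plain upright bare steel cylinder, 44 mm across, 50 mm high, about 0.5 kg. Origin: centre of its underside; z up.
- seal_stone: Loose pale stone seal blank: upright block 28 mm along its x, 36 mm along its y, 38 mm high. Origin: centre of its underside; z up.
- bridge: Loose pale wooden hand bridge standing on two feet like a small footbridge: 36 mm wide along its x, 96 mm long along its y, 62 mm high. The beam is 18 mm thick (z 44 to 62 mm), the feet are 14 mm thick at the two ends, so underneath is a tunnel 68 mm long (y) and 44 mm high, open to both x sides. Origin: centre of its underside; z up.
- stamp_tray: Fixed plywood tray, 84 mm along its x, 163 mm along its y, 21 mm high, split by one middle wall into two equal open square bays, inside 74 by 74 mm, centred at y = -39.5 and +39.5 mm. Walls 5 mm, floor 5 mm thick (things stand at z = 5 mm). Origin: centre of its underside; z up.
- case: Fixed narrow dark wooden case without lid, outside 66 mm along its x, 124 mm along its y, 23 mm high; walls 6 mm thick, so 54 by 112 mm inside; floor 6 mm thick (things stand at z = 6 mm). It is only just bigger than the hand bridge. Origin: centre of its underside; z up.
- dish: Fixed round shallow dark steel dish, 92 mm across the rim, 21 mm high, wall 4 mm, inside about 80 mm across at the floor; floor 5 mm thick (things stand at z = 5 mm). Origin: centre of its underside; z up.
- jar: Loose bystander: closed glass jar with a red cap, 52 mm across, 65 mm high. Leave it alone. Origin: centre of its underside; z up.
- cup: Loose bystander: open white ceramic cup, 56 mm across the rim, 55 mm high. Leave it alone. Origin: centre of its underside; z up.
Not all that is in view belongs to the job. Of the things like the stamp_tray, leave any that is yellow; of the rest the larger one is meant.

How it is judged:
At the end, for the whole second after the job is handed in: All upright (0.1 rad), at rest (0.02 m/s), undersides 2-8 mm above the holder's underside. Stamps in different bays, within 26 mm of bay centre per axis; weight within 22 mm of dish centre; in the case, stone within 16 (x), 30 (y) mm and bridge over it within 14 mm of its centre per axis (z of round_stamp in the frame of stamp_tray between 0.002 and 0.008 m and angle between each of round_stamp, oblong_stamp, weight, seal_stone, bridge's own z axis and vertical below 0.1 rad and linear speed of each of round_stamp, oblong_stamp, weight, seal_stone, bridge below 0.02 m/s and x of round_stamp in the frame of stamp_tray between -0.026 and 0.026 m and z of oblong_stamp in the frame of stamp_tray between 0.002 and 0.008 m and x of oblong_stamp in the frame of stamp_tray between -0.026 and 0.026 m and ((y of round_stamp in the frame of stamp_tray between 0.0135 and 0.0655 m and y of oblong_stamp in the frame of stamp_tray between -0.0655 and -0.0135 m) or (y of round_stamp in the frame of stamp_tray between -0.0655 and -0.0135 m and y of oblong_stamp in the frame of stamp_tray between 0.0135 and 0.0655 m)) and z of weight in the frame of dish between 0.002 and 0.008 m and horizontal distance between weight and dish below 0.022 m and z of seal_stone in the frame of case between 0.002 and 0.008 m and x of seal_stone in the frame of case between -0.016 and 0.016 m and y of seal_stone in the frame of case between -0.03 and 0.03 m and z of bridge in the frame of case between 0.002 and 0.008 m and x of bridge in the frame of case between -0.014 and 0.014 m and y of bridge in the frame of case between -0.014 and 0.014 m); the robot touches nothing.
It fails at once if jar displaced by more than 30 mm or tipped over (distance of jar from where it was at the start of the episode above 0.03 m or angle between jar's own z axis and vertical above 0.35 rad).
It fails at once if cup displaced by more than 30 mm or tipped over (distance of cup from where it was at the start of the episode above 0.03 m or angle between cup's own z axis and vertical above 0.35 rad).
It also fails if it takes over 125 s, if anything falls off the work surface, if the arm or the gripper's body presses on something with over 40 N, if the wrist force passes 120 N, or if a joint passes its speed limit or range.

## Working session

There is one attempt and no reset: what is moved stays moved. The work goes in short steps, Python scripts to look and compute and a tool call to move; the robot and the scene stay as the last step left them, time stands still between calls to the robot, and variables do not carry over. Pictures are saved under pics/ and viewed, and the job is handed in when it is done.

Besides the shell and the picture viewer there is one more tool, called after "Request:" as name(argument=value, ...), one argument or row to a line, values as JSON. play_rows: Moves the arm, as the interface text tells. Its arguments: {"type":"object","properties":{"commands":{"type":"array","items":{"type":"array","items":{"type":"number"}}},"squeeze":{"type":"number"}},"required":["commands"]}

```bash
ls; mkdir -p pics; cat > h.py <<'E'
import numpy as np, cv2
from plant import robot
def snap(n,fn):
    s=robot.snapshot(n); np.save('pics/'+fn+'.npy',s,allow_pickle=True)
    cv2.imwrite('pics/'+fn+'.png',cv2.cvtColor(s['color'],cv2.COLOR_RGB2BGR)); return s
def load(fn): return np.load('pics/'+fn+'.npy',allow_pickle=True).item()
def w2p(s,X):
    c=np.array(s['R'])@np.array(X)+np.array(s['t']); a=c[:2]/c[2]; f=1+s['k1']*(a@a)
    return np.array([s['fx']*a[0]*f+s['cx'],s['fy']*a[1]*f+s['cy']])
def p2w(s,p,z):
    d=(np.array(p,float)-[s['cx'],s['cy']])/[s['fx'],s['fy']]; a=d.copy()
    for _ in range(30): a=d/(1+s['k1']*(a@a))
    R=np.array(s['R']);C=-R.T@np.array(s['t']);r=R.T@np.array([a[0],a[1],1]); return C+r*(z-C[2])/r[2]
def crop(fn,x0,y0,x1,y1,out,k=None):
    im=cv2.imread('pics/'+fn+'.png')[y0:y1,x0:x1]; k=k or min(800/(x1-x0),600/(y1-y0))
    im=cv2.resize(im,None,fx=k,fy=k,interpolation=cv2.INTER_CUBIC)[:600,:800]; cv2.imwrite('pics/'+out+'.png',im); print('scale',k)
E
python3 - <<'E'
from h import *
for n in ['side','top','wrist']:
    s=snap(n,n+'0'); R=np.array(s['R']);print(n,s['fx'],s['cx'],s['cy'],s['k1'],-R.T@s['t'],R.round(2).tolist())
print(robot.sense())
E
```

```text
pics
side 498.52464688380377 259.00944089560966 198.91714885612802 -0.07345675808091484 [-0.24572779  0.95856565  1.02465169] [[-0.82, -0.57, 0.01], [-0.36, 0.51, -0.78], [0.44, -0.65, -0.62]]
top 393.36746245656786 258.853617242604 191.097219883691 -0.040529329299383056 [ 0.36231088 -0.06779623  1.04290818] [[-0.01, -1.0, -0.01], [-0.99, 0.01, -0.12], [0.12, 0.01, -0.99]]
wrist 304.88646498371384 255.8352985996529 196.38775994971627 -0.03060538198693942 [ 0.32103402 -0.51425148  0.3737136 ] [[0.41, -0.91, -0.0], [-0.87, -0.39, 0.32], [-0.29, -0.13, -0.95]]
{'time_s': 0.15, 'q': array([-1.36670234e+00,  1.04548250e-01,  9.66636879e-02,  1.56393199e+00,
       -2.55125727e-05,  1.35310561e+00]), 'joint_vel': array([ 2.71013835e-05, -1.99969436e-03,  7.73840957e-04, -8.55452646e-04,
        6.10610902e-04,  1.63781503e-03]), 'tau': array([ 2.58770044e-03, -5.57362068e+01,  5.04003096e+01,  1.26632772e-02,
       -2.02673641e-04,  8.51014022e-06]), 'tcp_pos': array([ 0.24557679, -0.54711145,  0.1921178 ]), 'orientation': array([[-2.31761840e-04,  4.09389295e-01, -9.12359771e-01],
       [ 9.93877132e-04, -9.12359250e-01, -4.09389314e-01],
       [-9.99999479e-01, -1.00165433e-03, -1.95432600e-04]]), 'ft_force': array([-0.14427143, -0.35407305, -0.7269746 ]), 'wrist_torque': array([ 0.04495978, -0.00412234,  0.02506699]), 'grip_width': 0.08534163395920345}
```

```bash
python3 -c "
from h import *
crop('top0',0,0,512,384,'top0b');crop('side0',0,0,512,384,'side0b')"
```

```text
scale 1.5625
scale 1.5625
```

View pics/top0b.png

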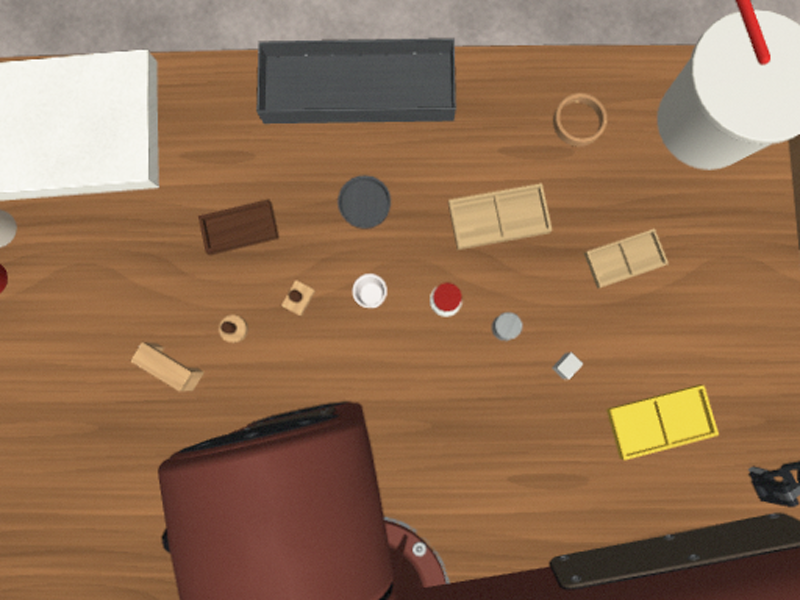

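View pics/side0b.png

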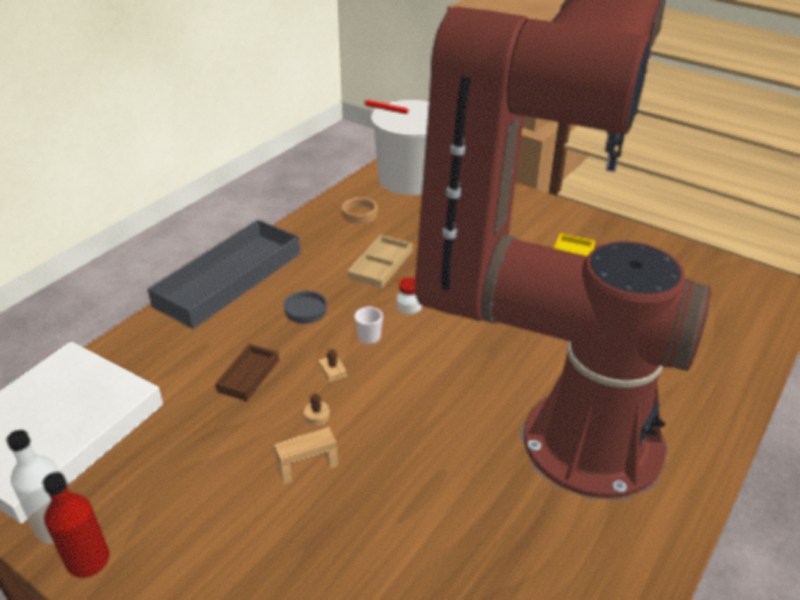

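View pics/wrist0.png

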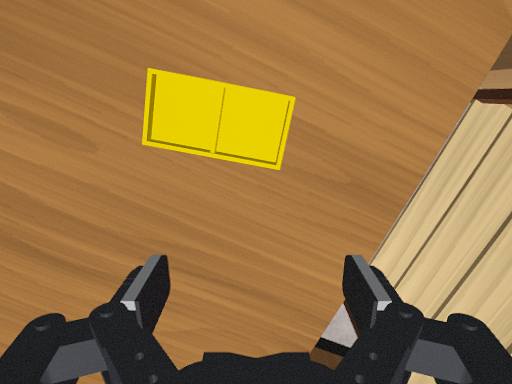

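Candidates, in pixels of the 1.5625x top picture:
- **Trays:** plywood (500,216) is the larger, so I choose it. (627,258) is smaller and (664,423) is yellow.
- **Dish:** dark round (364,202), chosen over the wooden ring (580,119).
- **Case:** brown (238,227), chosen over the big dark box (357,81).
- **Round stamp:** (232,328).
- **Oblong stamp:** (298,297).
- **Weight:** grey disc (508,326).
- **Stone:** (568,366).
- **Bridge:** (167,367).
- **Bystanders:** cup (370,290) and jar (446,299).

```bash
python3 -c "
from h import *
crop('top0',80,120,240,240,'cA',5);crop('top0',210,110,370,230,'cB',5);crop('top0',290,180,410,270,'cC',5)"
```

```text
scale 5
scale 5
scale 5
```

View pics/cA.png

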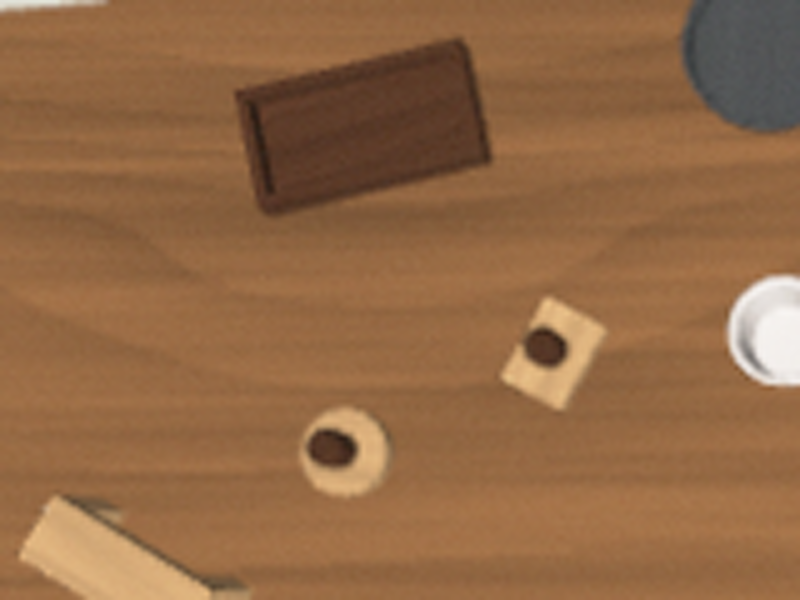

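View pics/cB.png

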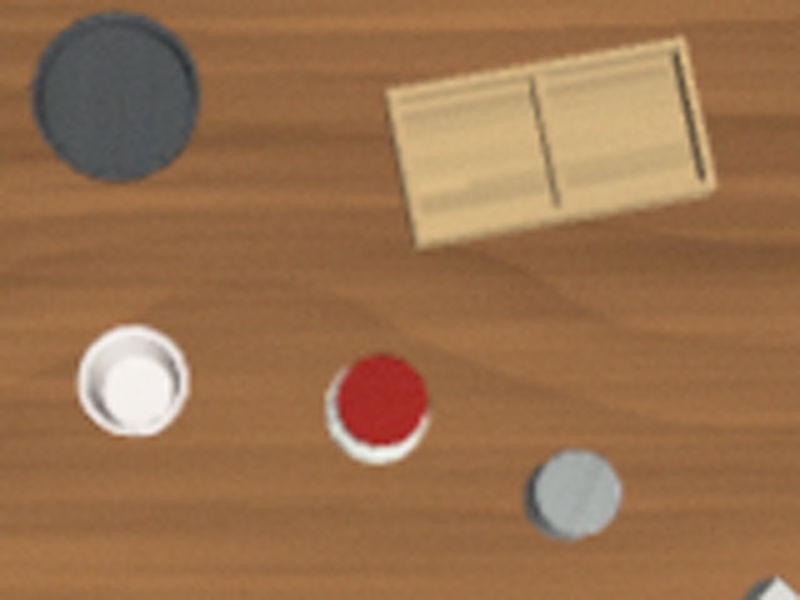

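View pics/cC.png

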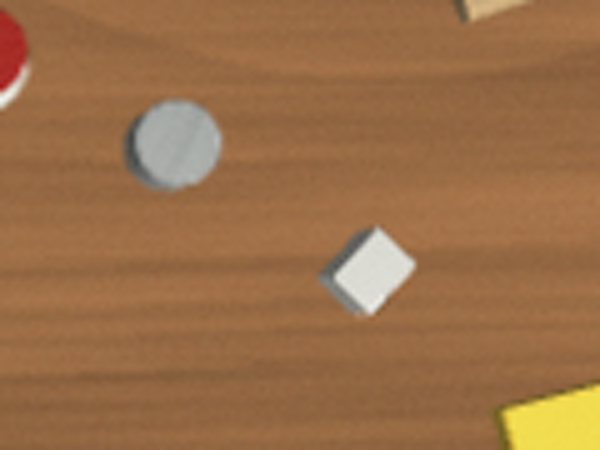

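```bash
python3 -c "
from h import *
crop('top0',75,205,155,265,'cD',10)"
```

```text
scale 10
```

View pics/cD.png

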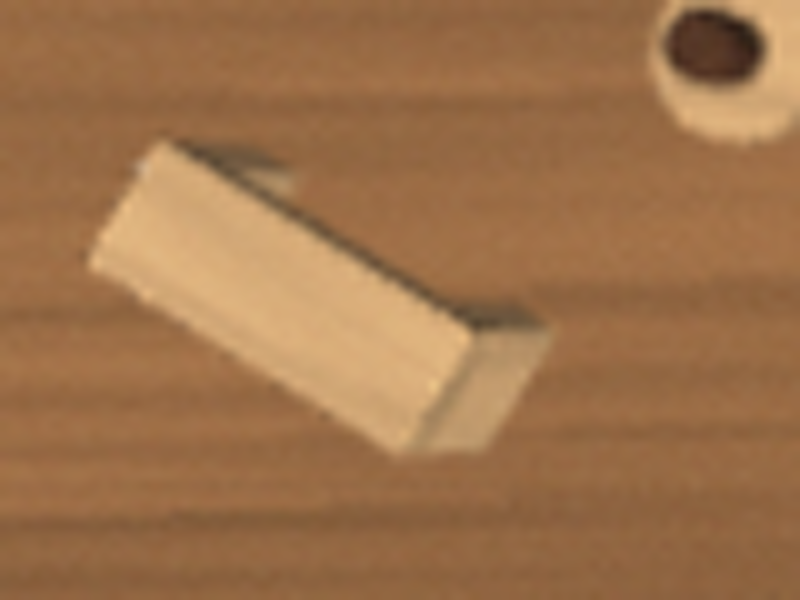

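```bash
cat > m.py <<'E'
from h import *
s=load('top0')
def P(c,off,k,z): 
    return p2w(s,(np.array(c)+.5)/k-.5+np.array(off),z)[:2]*1000
def poly(n,pts,off,k,z):
    W=np.array([P(p,off,k,z) for p in pts]); E=np.roll(W,-1,0)-W
    L=np.hypot(*E.T); A=np.degrees(np.arctan2(E[:,1],E[:,0]))%180
    print(n,'c',W.mean(0).round(1),'L',L.round(1),'ang',A.round(1))
A=(80,120);B=(210,110);C=(290,180);D=(75,205)
poly('case',[(236,91),(465,40),(492,160),(267,215)],A,5,.023)
poly('tray',[(388,91),(685,38),(716,188),(417,248)],B,5,.021)
poly('obl',[(551,296),(607,330),(561,411),(501,376)],A,5,.016)
poly('stone',[(376,227),(416,265),(370,314),(332,270)],C,5,.038)
poly('bridge',[(163,142),(473,330),(405,455),(90,262)],D,10,.062)
for n,p,o,z in [('round',(346,451),A,.016),('roundknob',(332,448),A,.05),('oblknob',(546,347),A,.05),('weight',(177,143),C,.05),('dish',(116,97),B,.021),('jar',(383,399),B,.065),('cup',(134,381),B,.055)]: print(n,P(p,o,5,z).round(1))
E
python3 m.py
```

```text
case c [613.1 222.4] L [125.8  67.6 123.   70.4] ang [101.9  13.3 103.1  15.5]
tray c [ 626.8 -223.8] L [162.2  83.4 162.4  86.6] ang [ 99.7   9.1 100.8   9. ]
obl c [490.8 120.5] L [35.2 48.9 37.1 49.7] ang [ 58.2 150.7  59.4 148.4]
stone c [ 372.2 -326.6] L [27.7 34.6 29.1 31.7] ang [ 45.1 134.9  39.4 132.7]
bridge c [376.7 332.4] L [93.6 34.9 95.1 34.8] ang [ 59.4 152.1  59.3 149.6]
round [440.3 230.4]
roundknob [439.3 227.8]
oblknob [489.8 118.9]
weight [ 436.7 -226.6]
dish [653.7   8.2]
jar [ 483.9 -128.5]
cup [495.9  -3.1]
```

Request:
play_rows(
  commands=[
    [0,0,4,25,44,-5,0],
    [0,0,4,25,44,-5,0],
    [0,0,4,25,44,-5,0],
    [0,0,4,25,44,-5,0],
    [0,0,4,26,44,-5,0],
  ],
)

```text
time_s: 0.78
tcp_pos: [0.3721, -0.3259, 0.1674]
orientation: [[0.0, 0.698, -0.716], [0.0, -0.716, -0.698], [-1.0, 0.0, -0.0]]
ft_force: [0.8, 0.3, 0.0]
grip_width: 0.0853
```

Request:
play_rows(
  commands=[
    [0,0,0,0,0,0,0],
  ],
)

```text
time_s: 0.9
tcp_pos: [0.3729, -0.3246, 0.1674]
orientation: [[0.0, 0.7, -0.714], [0.001, -0.714, -0.7], [-1.0, -0.001, -0.001]]
ft_force: [-0.0, -0.3, 0.6]
grip_width: 0.0849
```

```bash
python3 -c "
from h import *
snap('wrist','w1');snap('top','t1')
crop('t1',330,150,490,270,'t1b',5)
print(robot.sense()['tcp_pos'],robot.sense()['orientation'][:,1])"
```

```text
scale 5
[ 0.37178161 -0.32725123  0.16765849] [ 6.97317820e-01 -7.16762051e-01  1.41312780e-04]
```

View pics/w1.png

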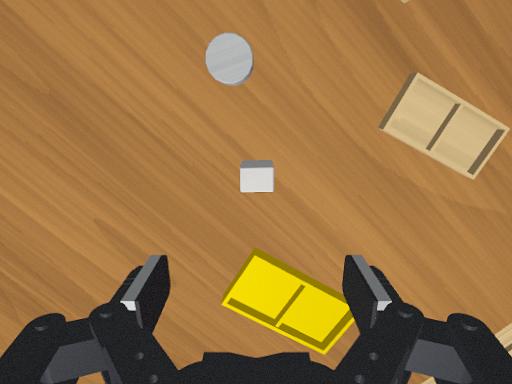

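```bash
python3 -c "
from h import *
crop('w1',220,140,300,200,'w1c',10)
s=load('w1')
for p in [(241,167),(274,167),(274,192),(240,192),(257,179.5)]: print(p2w(s,p,.038)*1000)"
```

```text
scale 10
[ 369.84218078 -307.22256259   38.        ]
[ 393.93796437 -331.800471     38.        ]
[ 374.75205031 -351.32510911   38.        ]
[ 349.25448416 -325.31669582   38.        ]
[ 371.8923828  -328.60362835   38.        ]
```

View pics/w1c.png

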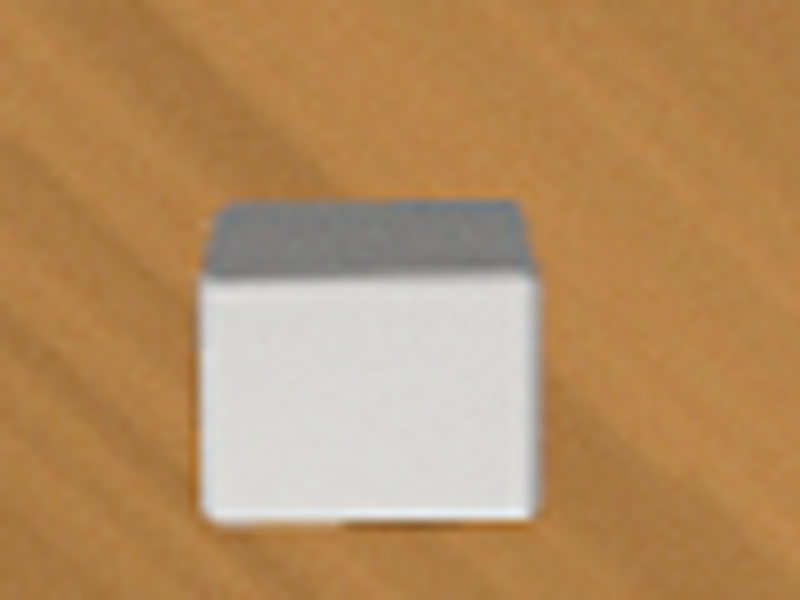

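Request:
play_rows(
  commands=[
    [0,0,0,0,0,-50,0],
    [0,0,0,0,0,-50,0],
    [0,0,0,0,-1,-38,0],
    [0,0,0,0,0,-10,0],
    [0,0,0,0,0,0,0.5],
  ],
  squeeze=40,
)

```text
time_s: 1.62
tcp_pos: [0.3713, -0.3291, 0.0202]
orientation: [[-0.0, 0.696, -0.718], [-0.0, -0.718, -0.696], [-1.0, -0.0, 0.0]]
ft_force: [0.3, 0.8, 0.0]
grip_width: 0.0699
```

Request:
play_rows(
  commands=[
    [0,0,0,0,0,0,1],
    [0,0,0,0,0,0,1],
    [0,0,0,0,0,0,1],
    [0,0,0,0,0,0,1],
    [0,0,0,0,0,0,1],
  ],
)

```text
time_s: 2.25
tcp_pos: [0.3717, -0.3284, 0.0198]
orientation: [[0.0, 0.697, -0.717], [-0.0, -0.717, -0.697], [-1.0, 0.0, 0.0]]
ft_force: [-1.0, 0.4, 0.2]
grip_width: 0.0002
```

```bash
python3 -c "
from h import *
snap('wrist','w2');snap('top','t2')
crop('t2',330,180,450,270,'t2b',6)"
```

```text
scale 6
```

View pics/w2.png

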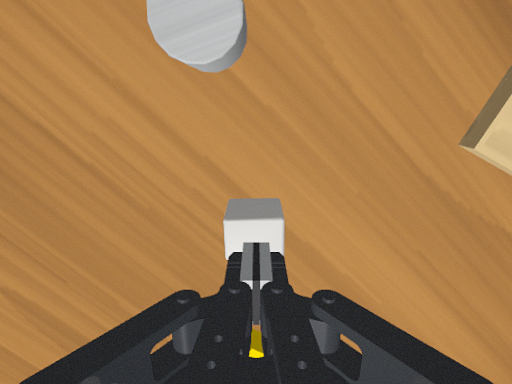

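View pics/t2b.png

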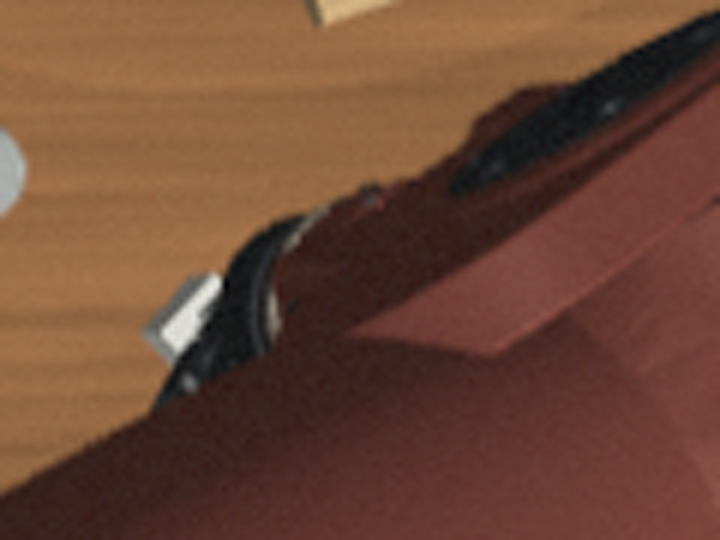

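```bash
python3 -c "
from h import *
s=load('w2');st=robot.sense();t=st['tcp_pos'];O=st['orientation'];print(t,O.round(3).tolist(), st['q'])
for d in [0,-.019,-.04]: print(w2p(s,t+O[:,0]*d))
for d in [0,-.15]: print('w1',w2p(load('w1'),t+O[:,0]*d))
R=np.array(s['R']);print(-R.T@s['t'])
crop('w2',196,180,316,270,'w2c',6)
for p in [(224,220),(284,220),(226,262),(285,262)]:print(p2w(s,p,.038)*1000)
for p in [(229,199),(282,199)]:print(p2w(s,p,.0)*1000)
import json
t=load('t2')
"
```

```text
[ 0.37162472 -0.32836616  0.01968642] [[-0.0, 0.697, -0.717], [0.0, -0.717, -0.697], [-1.0, -0.0, 0.0]] [-9.88078631e-01 -1.74770322e-01 -4.91055327e-01  1.25455311e+00
 -8.00860804e-06  1.38264144e+00]
[254.2345538  227.00059572]
[254.09382749 240.25454091]
[253.90205856 258.33840364]
w1 [256.62295785 175.16366053]
w1 [257.15680035 233.46342051]
[ 0.43114438 -0.27188821  0.20148348]
scale 6
[ 368.5740607 -306.9868898   38.       ]
[ 392.85360282 -332.00053398   38.        ]
[ 348.82150957 -326.54920895   38.        ]
[ 373.91749949 -352.40942657   38.        ]
[ 368.24995102 -306.95600232    0.        ]
[ 394.06283507 -333.54872286    0.        ]
```

View pics/w2c.png

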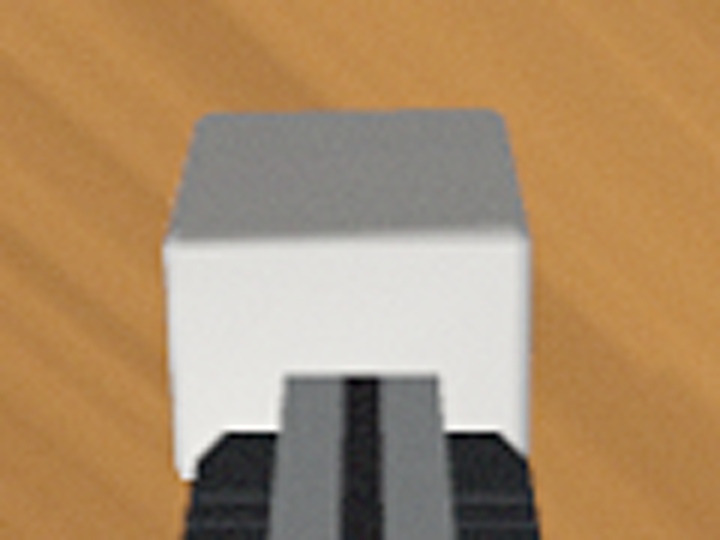

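```bash
python3 -c "
from h import *
snap('side','s2');s=load('s2')
st=robot.sense();print(w2p(s,st['tcp_pos']),w2p(s,[.372,-.328,.038]),w2p(s,[.372,-.328,.0]))
crop('s2',300,0,512,384,'s2b')
import cv2
f=w2p(load('t2'),st['tcp_pos']);print(f)
"
```

```text
[320.55864425 174.58671905] [320.86160382 170.28910858] [319.9318917  179.18824501]
scale 1.5625
[363.18187082 233.67519911]
```

View pics/s2.png

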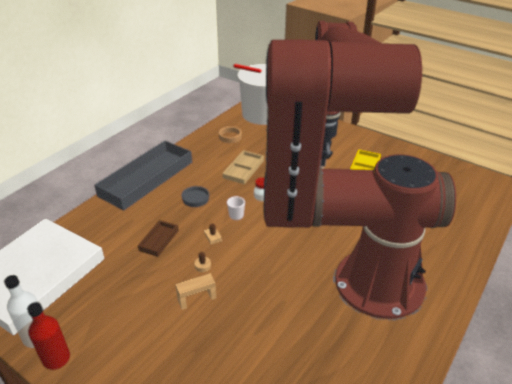

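```bash
python3 -c "
from h import *
crop('s2',300,100,380,200,'s2b',6)
"
```

```text
scale 6
```

View pics/s2b.png

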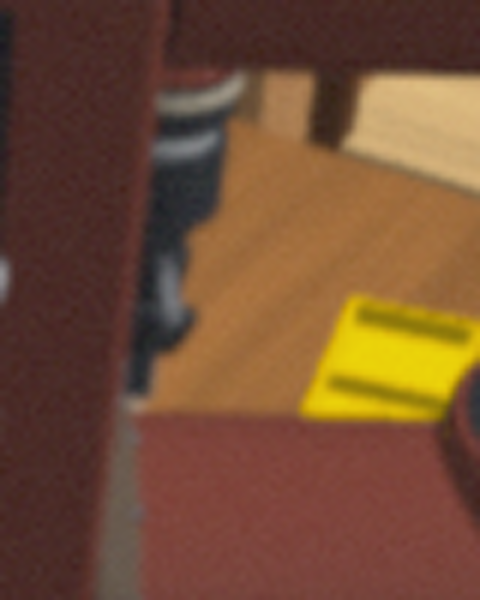

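```bash
python3 -c "
from h import *
st=robot.sense();t=st['tcp_pos'];O=st['orientation'];w=load('w2');s=load('s2')
for e in [-.011,0,.011]:
  for d in [0,-.01,-.02,-.03,-.04,-.05]:
    X=t+O[:,0]*d+O[:,2]*e; print(e,d,w2p(w,X).round(1),w2p(s,X).round(1))
"
```

```text
-0.011 0 [254.3 211.3] [317.5 174.9]
-0.011 -0.01 [254.2 217.3] [317.7 172.5]
-0.011 -0.02 [254.1 223.9] [318.  170.1]
-0.011 -0.03 [254.  231.3] [318.2 167.8]
-0.011 -0.04 [253.9 239.6] [318.4 165.4]
-0.011 -0.05 [253.8 248.9] [318.7 162.9]
0 0 [254.3 227. ] [320.6 174.6]
0 -0.01 [254.2 233.7] [320.8 172.2]
0 -0.02 [254.1 241.1] [321.1 169.9]
0 -0.03 [254.1 249.2] [321.3 167.5]
0 -0.04 [254.  258.4] [321.6 165.1]
0 -0.05 [253.9 268.6] [321.8 162.7]
0.011 0 [254.3 242.2] [323.6 174.3]
0.011 -0.01 [254.3 249.5] [323.9 172. ]
0.011 -0.02 [254.2 257.5] [324.1 169.6]
0.011 -0.03 [254.1 266.4] [324.4 167.2]
0.011 -0.04 [254.  276.3] [324.7 164.8]
0.011 -0.05 [253.9 287.4] [324.9 162.4]
```

The fingers closed to 0 mm width. Both the wrist view (tips at about (256,243)) and the side view (tip at about (322,166)) put the real tips roughly 37 mm above the reported TCP, just over the stone. I'll probe the stone top gently to measure that offset.

Request:
play_rows(
  commands=[
    [0,0,0,0,0,-4,1],
    [0,0,0,0,0,-4,1],
    [0,0,0,0,0,-3,1],
  ],
)

```text
time_s: 2.78
tcp_pos: [0.3715, -0.3282, 0.0082]
orientation: [[-0.0, 0.697, -0.717], [0.0, -0.717, -0.697], [-1.0, -0.0, -0.0]]
ft_force: [-0.4, -0.1, -0.3]
grip_width: -0.0004
```

Request:
play_rows(
  commands=[
    [0,0,0,0,0,-2,1],
  ],
)

```text
time_s: 2.9
tcp_pos: [0.3715, -0.3283, 0.0064]
orientation: [[-0.0, 0.697, -0.717], [0.0, -0.717, -0.697], [-1.0, -0.0, -0.0]]
ft_force: [0.2, 0.2, -0.0]
grip_width: -0.0002
```

Request:
play_rows(
  commands=[
    [0,0,0,0,0,-2,1],
  ],
)

```text
time_s: 3.02
tcp_pos: [0.3717, -0.3285, 0.0046]
orientation: [[0.0, 0.697, -0.717], [-0.0, -0.717, -0.697], [-1.0, 0.0, 0.0]]
ft_force: [0.6, -0.1, -0.1]
grip_width: 0.0001
```

Request:
play_rows(
  commands=[
    [0,0,0,0,0,-2,1],
  ],
)

```text
time_s: 3.15
tcp_pos: [0.3717, -0.3285, 0.0027]
orientation: [[0.0, 0.697, -0.717], [-0.0, -0.717, -0.697], [-1.0, 0.0, 0.0]]
ft_force: [0.6, 0.7, -0.0]
grip_width: 0.0
```

Request:
play_rows(
  commands=[
    [0,0,0,0,0,-1,1],
  ],
)

```text
time_s: 3.28
tcp_pos: [0.3716, -0.3284, 0.0016]
orientation: [[0.0, 0.697, -0.717], [0.0, -0.717, -0.697], [-1.0, 0.0, -0.0]]
ft_force: [-0.2, 0.4, -0.9]
grip_width: -0.0003
```

Request:
play_rows(
  commands=[
    [0,0,0,0,0,-1,1],
  ],
)

```text
time_s: 3.4
tcp_pos: [0.3716, -0.3285, 0.0007]
orientation: [[0.0, 0.697, -0.717], [-0.0, -0.717, -0.697], [-1.0, 0.0, 0.0]]
ft_force: [-0.0, -0.0, 0.0]
grip_width: 0.0002
```

```bash
python3 -c "
from h import *
snap('side','s3');snap('wrist','w3')
crop('s3',305,140,345,190,'s3b',12);crop('w3',196,180,316,270,'w3c',6)
"
```

```text
scale 12
scale 6
```

View pics/s3b.png

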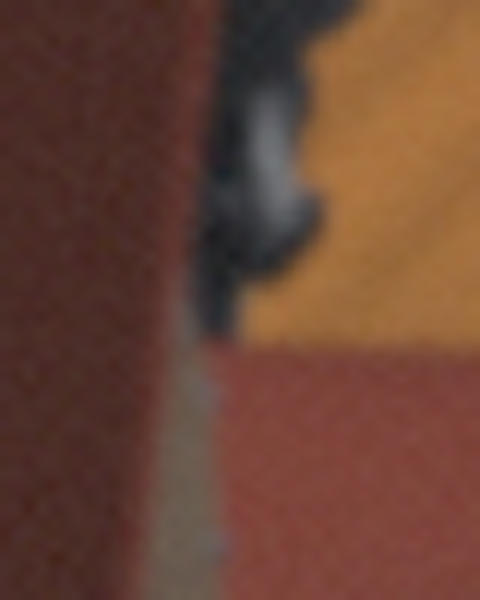

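View pics/w3c.png

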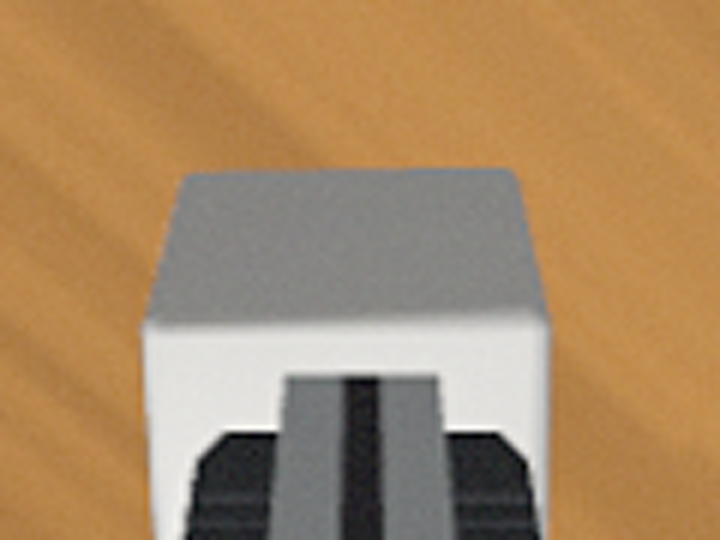

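Request:
play_rows(
  commands=[
    [0,0,0,0,0,-2,1],
    [0,0,0,0,0,-1,1],
  ],
)

```text
time_s: 3.75
tcp_pos: [0.372, -0.3289, -0.0006]
orientation: [[0.001, 0.697, -0.717], [-0.001, -0.717, -0.697], [-1.0, 0.001, 0.0]]
ft_force: [-5.8, 7.6, 21.7]
grip_width: -0.0
```

Request:
play_rows(
  commands=[
    [0,0,0,0,0,-1,1],
  ],
)

```text
time_s: 3.88
tcp_pos: [0.3721, -0.3291, -0.0006]
orientation: [[0.001, 0.697, -0.717], [-0.002, -0.717, -0.697], [-1.0, 0.002, 0.001]]
ft_force: [-7.1, 9.5, 30.4]
grip_width: 0.0002
```

Request:
play_rows(
  commands=[
    [0,0,0,0,0,-1,1],
  ],
)

```text
time_s: 4.0
tcp_pos: [0.3723, -0.3293, -0.0006]
orientation: [[0.001, 0.697, -0.717], [-0.002, -0.717, -0.697], [-1.0, 0.002, 0.001]]
ft_force: [-9.0, 12.9, 40.7]
grip_width: 0.0001
```

Request:
play_rows(
  commands=[
    [0,0,0,0,0,-1,1],
  ],
)

```text
time_s: 4.12
tcp_pos: [0.3725, -0.3296, -0.0007]
orientation: [[0.001, 0.697, -0.717], [-0.003, -0.717, -0.697], [-1.0, 0.003, 0.001]]
ft_force: [-11.7, 16.3, 48.7]
grip_width: 0.0
```

Contact came at a reported z of −0.6 mm. The wrist view shows the tips on top of the stone, which is 38 mm high, so the true tips sit about 38.6 mm above the reported TCP. I'll correct every z for that from here on.

Request:
play_rows(
  commands=[
    [0,0,0,0,0,12,1],
    [0,0,0,0,0,8,0],
    [0,0,0,0,0,0,0],
    [0,0,0,0,0,0,0],
    [0,0,0,0,0,0,0],
  ],
)

```text
time_s: 4.75
tcp_pos: [0.3714, -0.3281, 0.0141]
orientation: [[-0.0, 0.697, -0.717], [0.001, -0.717, -0.697], [-1.0, -0.001, -0.0]]
ft_force: [-0.0, 0.7, -0.7]
grip_width: 0.0721
```

Request:
play_rows(
  commands=[
    [0,0,0,0,0,0,0],
  ],
)

```text
time_s: 4.88
tcp_pos: [0.3715, -0.3282, 0.0144]
orientation: [[-0.0, 0.697, -0.717], [0.0, -0.717, -0.697], [-1.0, -0.001, -0.0]]
ft_force: [0.5, 0.2, 0.4]
grip_width: 0.0854
```

```bash
python3 -c "
from h import *
s=snap('wrist','w4');st=robot.sense();t=st['tcp_pos'];O=st['orientation'];print(t,O[:,1])
for d in [-.0386,-.0516]:
  for y in [-.0425,.0425]: print(w2p(s,t+O[:,0]*d+O[:,2]*-.011+O[:,1]*y))
"
```

```text
[ 0.37155017 -0.32830567  0.01446213] [ 6.96709151e-01 -7.17353654e-01 -3.06752576e-04]
[172.4829104  238.43043622]
[335.8666663  238.39317053]
[165.51674934 250.56144049]
[342.56868154 250.52339189]
```

View pics/w4.png

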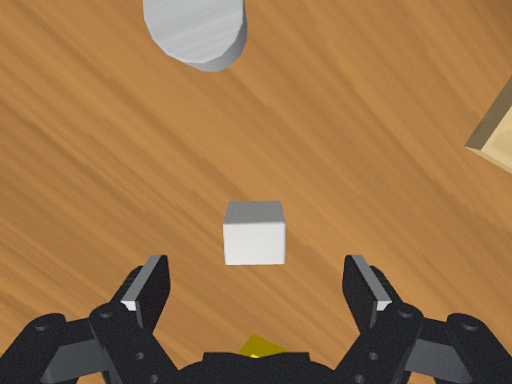

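Request:
play_rows(
  commands=[
    [0,0,0,0,0,-17,0],
    [0,0,0,0,0,-16,0],
    [0,0,0,0,0,0,1],
    [0,0,0,0,0,0,1],
    [0,0,0,0,0,0,1],
  ],
  squeeze=40,
)

```text
time_s: 5.55
tcp_pos: [0.372, -0.3289, -0.0175]
orientation: [[0.001, 0.697, -0.717], [-0.001, -0.717, -0.697], [-1.0, 0.001, 0.0]]
ft_force: [0.6, -0.3, 0.3]
grip_width: 0.0352
```

Request:
play_rows(
  commands=[
    [0,0,0,0,0,0,1],
    [0,0,0,0,0,0,1],
    [0,0,0,0,0,0,1],
  ],
)

```text
time_s: 5.92
tcp_pos: [0.372, -0.329, -0.0176]
orientation: [[0.001, 0.697, -0.717], [-0.001, -0.717, -0.697], [-1.0, 0.001, 0.0]]
ft_force: [-0.3, -0.4, 5.1]
grip_width: 0.0353
```

Request:
play_rows(
  commands=[
    [0,0,0,0,0,20,1],
    [0,0,0,0,0,50,1],
    [0,0,0,0,0,50,1],
    [0,0,-2,24,55,0,1],
    [0,0,-2,24,55,0,1],
  ],
)

```text
time_s: 6.55
tcp_pos: [0.4201, -0.2177, 0.1021]
orientation: [[0.001, 0.643, -0.766], [-0.001, -0.766, -0.643], [-1.0, 0.001, -0.0]]
ft_force: [0.8, 0.1, -2.1]
grip_width: 0.0352
```

Request:
play_rows(
  commands=[
    [0,0,-2,24,55,0,1],
    [0,0,-2,24,55,0,1],
    [0,0,-2,24,55,0,1],
    [0,0,0,24,55,0,1],
    [0,0,0,24,55,0,1],
  ],
)

```text
time_s: 7.18
tcp_pos: [0.5399, 0.0586, 0.1014]
orientation: [[-0.0, 0.562, -0.827], [-0.0, -0.827, -0.562], [-1.0, 0.0, 0.0]]
ft_force: [0.9, -1.0, -1.8]
grip_width: 0.0351
```

Request:
play_rows(
  commands=[
    [0,0,0,24,55,0,1],
    [0,0,0,24,55,0,1],
    [0,0,0,25,56,0,1],
    [0,0,0,0,0,0,1],
  ],
)

```text
time_s: 7.68
tcp_pos: [0.6122, 0.2261, 0.0992]
orientation: [[-0.003, 0.565, -0.825], [0.0, -0.825, -0.565], [-1.0, -0.002, 0.002]]
ft_force: [-1.0, -0.8, -2.5]
grip_width: 0.035
```

```bash
python3 -c "
from h import *
snap('wrist','w5');snap('side','s5');st=robot.sense();print(st['tcp_pos'],st['orientation'][:,1],st['q'])
"
```

```text
[0.6119742  0.2228394  0.10057986] [ 5.62608058e-01 -8.26723617e-01 -4.84361782e-04] [ 1.49105608e-01  2.65234362e-01  1.09503577e-01  1.41705935e+00
 -4.21761922e-04  2.69316101e+00]
```

View pics/w5.png

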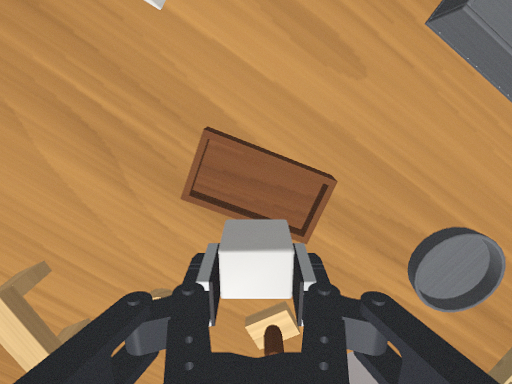

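View pics/s5.png

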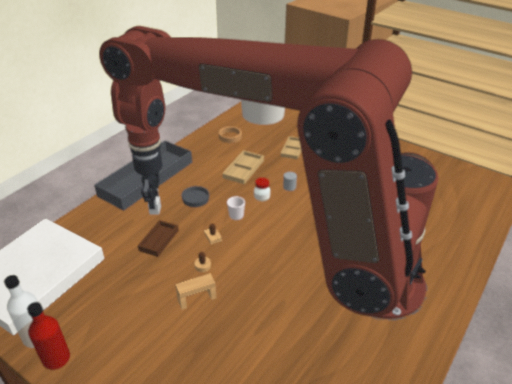

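```bash
python3 -c "
from h import *
crop('w5',170,110,350,245,'w5c')
s=load('w5')
W=np.array([p2w(s,p,.023)[:2]*1000 for p in [(207,128),(336,181),(304,242),(182,198)]]);print(W,W.mean(0)); E=np.roll(W,-1,0)-W;print(np.hypot(*E.T),np.degrees(np.arctan2(E[:,1],E[:,0]))%180)
"
```

```text
scale 4.444444444444445
[[635.46152974 290.25196475]
 [660.48418787 172.83114104]
 [597.1210211  159.90182491]
 [570.25292665 276.56335176]] [615.82991634 224.88707062]
[120.05741652  64.66883422 119.71552258  66.6298735 ] [102.02991844  11.53293447 102.96952923  11.85540837]
```

View pics/w5c.png

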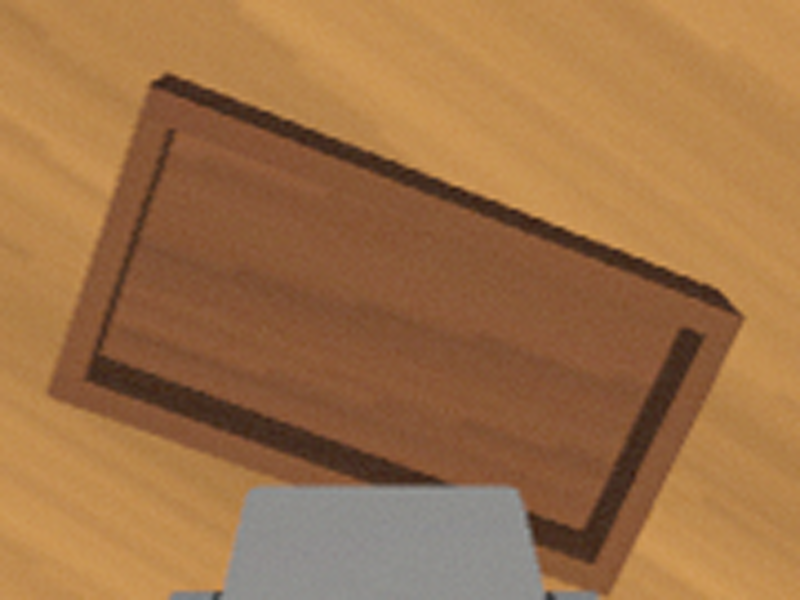

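Request:
play_rows(
  commands=[
    [0,0,0,2,1,-50,1],
    [0,0,0,0,0,-40,1],
    [0,0,0,0,0,-12,1],
    [0,0,0,0,0,0,1],
    [0,0,0,0,0,0,1],
  ],
)

```text
time_s: 8.4
tcp_pos: [0.6162, 0.2234, 0.0022]
orientation: [[0.003, 0.561, -0.828], [0.0, -0.828, -0.561], [-1.0, 0.002, -0.003]]
ft_force: [-0.6, 0.6, -1.4]
grip_width: 0.035
```

```bash
python3 -c "
from h import *
snap('wrist','w6');snap('side','s6');st=robot.sense();print(st['tcp_pos'],st['orientation'][:,1])
crop('s6',100,130,220,270,'s6b',4)
"
```

```text
[0.61608197 0.2236442  0.0019188 ] [ 0.5615065  -0.82747105  0.00145455]
scale 4
```

View pics/s6b.png

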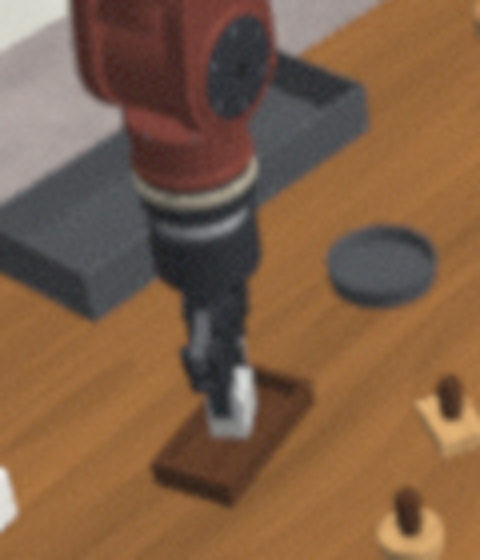

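View pics/w6.png

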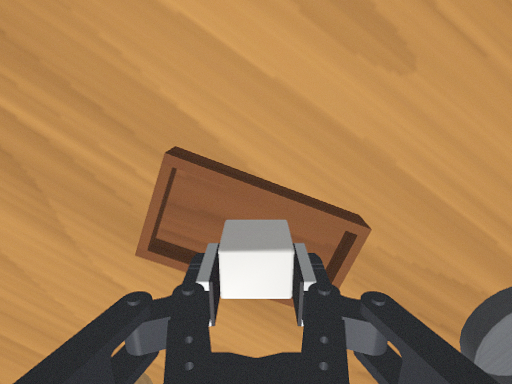

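Request:
play_rows(
  commands=[
    [0,0,0,-1,0,-8,1],
    [0,0,0,0,0,-4,1],
    [0,0,0,0,0,-1,1],
    [0,0,0,0,0,0,1],
  ],
)

```text
time_s: 9.0
tcp_pos: [0.6136, 0.2237, -0.0116]
orientation: [[0.0, 0.562, -0.827], [-0.0, -0.827, -0.562], [-1.0, 0.0, -0.0]]
ft_force: [-7.2, -1.1, 14.6]
grip_width: 0.035
```

Request:
play_rows(
  commands=[
    [0,0,0,0,0,0,0.3],
    [0,0,0,0,0,0,0.3],
    [0,0,0,0,0,0,0.3],
    [0,0,0,0,0,20,0.3],
    [0,0,0,0,0,40,0.3],
  ],
)

```text
time_s: 9.62
tcp_pos: [0.6124, 0.2234, 0.0467]
orientation: [[-0.003, 0.562, -0.827], [-0.001, -0.827, -0.562], [-1.0, -0.001, 0.003]]
ft_force: [0.4, 0.9, 0.7]
grip_width: 0.0597
```

Request:
play_rows(
  commands=[
    [0,0,0,0,0,60,0],
    [0,0,0,0,0,40,0],
    [0,0,0,0,0,0,0],
  ],
)

```text
time_s: 10.0
tcp_pos: [0.6163, 0.224, 0.1529]
orientation: [[0.008, 0.562, -0.827], [0.001, -0.827, -0.562], [-1.0, 0.004, -0.008]]
ft_force: [0.1, -0.6, -0.2]
grip_width: 0.0852
```

```bash
python3 -c "
from h import *
snap('wrist','w7');st=robot.sense();print(st['tcp_pos'],st['orientation'][:,1])
crop('w7',170,130,350,265,'w7c')
"
```

```text
[0.61503935 0.22379399 0.14987943] [ 0.56166178 -0.82736437  0.00206073]
scale 4.444444444444445
```

View pics/w7c.png

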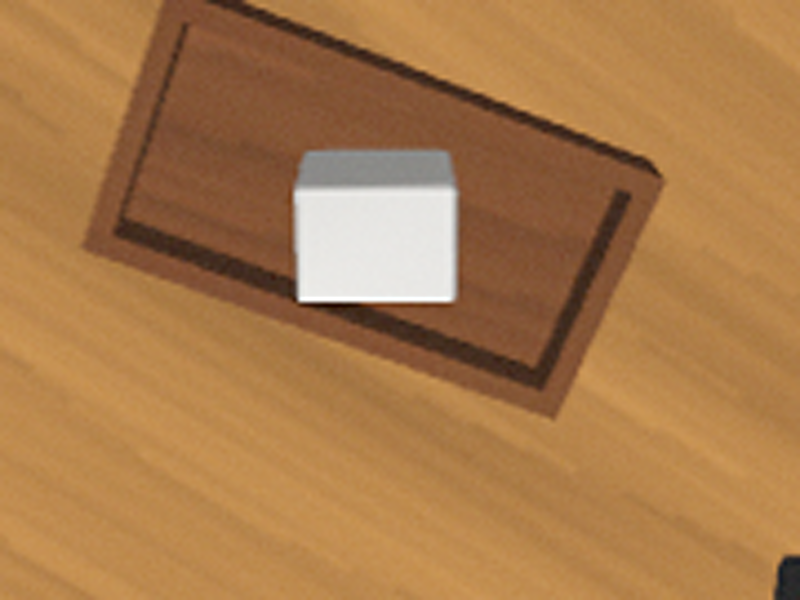

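```bash
python3 -c "
from h import *
s=load('w7');f=lambda c,z:p2w(s,(np.array(c)+.5)/(800/180)-.5+[170,130],z)[:2]*1000
st=[f(p,.044) for p in [(296,187),(457,187),(455,300),(298,302)]]
print('stone',np.mean(st,0)); print('case',(f((663,178),.023)+f((83,246),.023))/2)
a=f((555,419),.023)-f((83,246),.023);print(np.hypot(*a),np.degrees(np.arctan2(a[1],a[0])))
a=f((555,419),.023)-f((663,178),.023);print(np.hypot(*a),np.degrees(np.arctan2(a[1],a[0]))%180)
"
```

```text
stone [614.31744115 222.85289397]
case [615.27688714 225.12254413]
123.4386140618915 -77.28423688448214
65.84471938235343 13.59858105102873
```

Request:
play_rows(
  commands=[
    [0,0,5,-47,22,0,0],
    [0,0,5,-48,22,0,0],
    [0,0,5,-48,22,-10,0],
    [0,0,5,-48,22,-20,0],
    [0,0,5,-47,21,-20,0],
  ],
)

```text
time_s: 10.68
tcp_pos: [0.3734, 0.3327, 0.0952]
orientation: [[-0.001, 0.86, -0.51], [-0.001, -0.51, -0.86], [-1.0, -0.001, 0.001]]
ft_force: [-0.3, 0.7, -0.4]
grip_width: 0.0855
```

Request:
play_rows(
  commands=[
    [0,0,0,0,0,0,0],
  ],
)

```text
time_s: 10.8
tcp_pos: [0.3711, 0.3327, 0.0939]
orientation: [[-0.005, 0.861, -0.509], [-0.002, -0.509, -0.861], [-1.0, -0.003, 0.004]]
ft_force: [0.6, -0.9, -0.6]
grip_width: 0.0854
```

```bash
python3 -c "
from h import *
snap('wrist','w8');st=robot.sense();print(st['tcp_pos'],st['orientation'][:,1])
crop('w8',0,0,512,384,'w8c')
"
```

```text
[0.37363037 0.33255939 0.09533711] [ 0.85963713 -0.5109039  -0.0011004 ]
scale 1.5625
```

View pics/w8c.png

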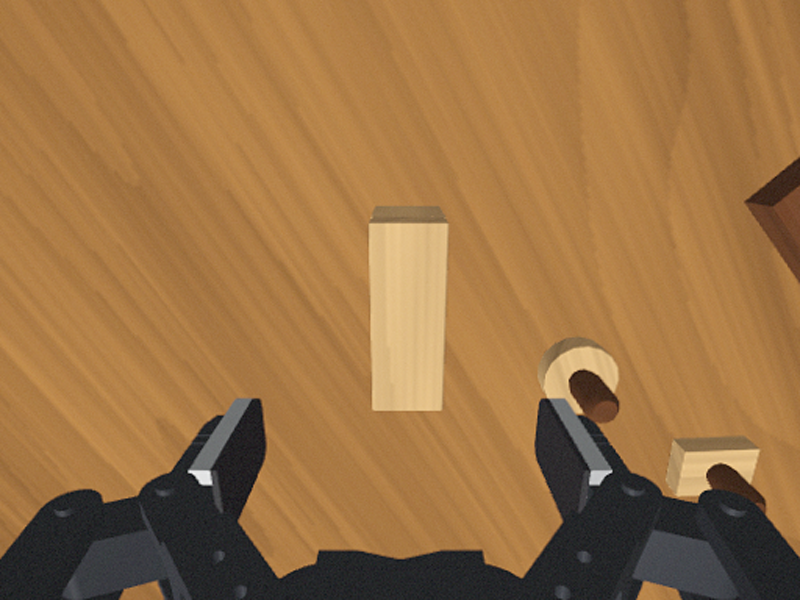

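```bash
python3 -c "
from h import *
s=load('w8');f=lambda c,z:p2w(s,(np.array(c)+.5)/1.5625-.5,z)[:2]*1000
W=np.array([f(p,.062) for p in [(369,223),(448,223),(442,410),(373,410)]])
print(W,W.mean(0)); E=np.roll(W,-1,0)-W;print(np.hypot(*E.T),np.degrees(np.arctan2(E[:,1],E[:,0]))%180)
"
```

```text
[[385.18419716 382.04137785]
 [415.56368304 364.10235858]
 [367.11866268 282.10583957]
 [336.72465759 300.01978159]] [376.14780012 332.0673394 ]
[35.28061188 95.23838054 35.28037505 95.26735658] [149.43824313  59.42464116 149.48530067  59.42479488]
```

Request:
play_rows(
  commands=[
    [0,0,0,3,0,-45,0],
    [0,0,0,0,0,-40,0],
    [0,0,0,0,0,-13,0],
    [0,0,0,0,0,0,0],
    [0,0,0,0,0,0,0.4],
  ],
)

```text
time_s: 11.48
tcp_pos: [0.3801, 0.333, 0.0006]
orientation: [[0.002, 0.858, -0.513], [0.001, -0.513, -0.858], [-1.0, 0.001, -0.002]]
ft_force: [0.3, -0.2, 0.2]
grip_width: 0.07
```

Request:
play_rows(
  commands=[
    [0,0,0,0,0,0,1],
    [0,0,0,0,0,0,1],
    [0,0,0,0,0,0,1],
    [0,0,0,0,0,0,1],
    [0,0,0,0,0,0,1],
  ],
)

```text
time_s: 12.1
tcp_pos: [0.3792, 0.3331, -0.0002]
orientation: [[0.001, 0.859, -0.512], [0.001, -0.512, -0.859], [-1.0, 0.001, -0.001]]
ft_force: [-1.2, -0.0, 5.1]
grip_width: 0.0357
```

Request:
play_rows(
  commands=[
    [0,0,0,0,0,15,1],
    [0,0,0,0,0,40,1],
    [0,0,0,0,0,45,1],
    [0,0,8,40,-18,0,1],
    [0,0,9,48,-22,0,1],
  ],
)

```text
time_s: 12.72
tcp_pos: [0.468, 0.2928, 0.1008]
orientation: [[0.003, 0.973, -0.233], [0.001, -0.233, -0.973], [-1.0, 0.002, -0.001]]
ft_force: [0.0, 0.5, -0.6]
grip_width: 0.0356
```

Request:
play_rows(
  commands=[
    [0,0,9,49,-22,0,1],
    [0,0,9,49,-22,0,1],
    [0,0,8.6,49,-23,0,1],
    [0,0,0,0,0,0,1],
    [0,0,0,0,0,0,1],
  ],
)

```text
time_s: 13.35
tcp_pos: [0.6134, 0.2256, 0.0991]
orientation: [[-0.0, 0.976, 0.22], [0.0, 0.22, -0.976], [-1.0, -0.0, -0.0]]
ft_force: [-0.2, 0.4, -0.1]
grip_width: 0.0351
```

```bash
python3 -c "
from h import *
snap('wrist','w9');snap('top','t9');snap('side','s9')
for i in range(4):
  st=robot.sense();print(st['tcp_pos'],np.degrees(np.arctan2(*st['orientation'][:2,1][::-1])))
crop('s9',90,130,230,280,'s9b',4);crop('t9',100,90,220,180,'t9b',6)
"
```

```text
[0.61298497 0.22633051 0.09949261] 12.80201317370142
[0.61298497 0.22633051 0.09949261] 12.80201317370142
[0.61298497 0.22633051 0.09949261] 12.80201317370142
[0.61298497 0.22633051 0.09949261] 12.80201317370142
scale 4
scale 6
```

View pics/w9.png

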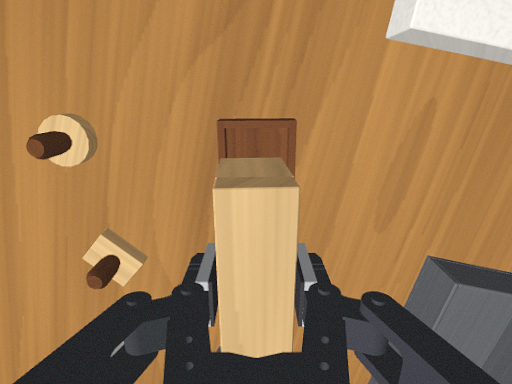

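View pics/s9b.png

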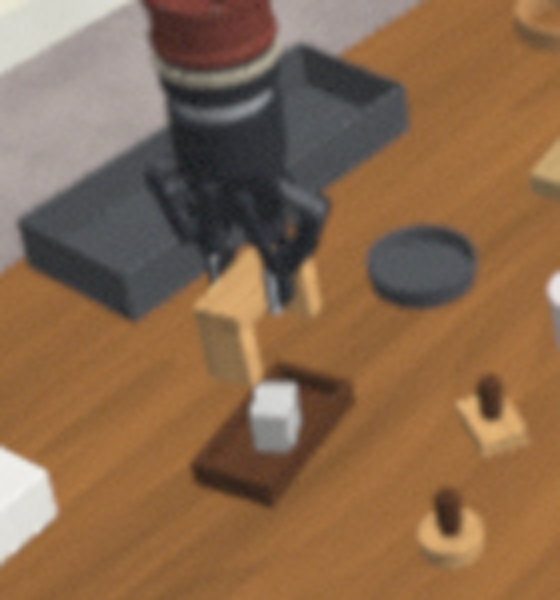

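```bash
python3 -c "
from h import *
s=load('w9')
W=np.array([p2w(s,p,.1617)[:2]*1000 for p in [(214.3,187),(298.3,187)]]);print('bridge far end',W,W.mean(0),np.hypot(*(W[1]-W[0])))
a=np.array([p2w(s,p,.0255)[:2]*1000 for p in [(218,120),(296,119)]]);
b=np.array([p2w(s,p,.023)[:2]*1000 for p in [(218,120),(296,119)]]);print('case far end',b,b.mean(0),np.hypot(*(b[1]-b[0])))
u=np.array([np.cos(np.radians(102.8)),np.sin(np.radians(102.8))])
print(W.mean(0)-48*u, b.mean(0)-62*u)
crop('w9',190,100,330,200,'w9c',5.5)
"
```

```text
bridge far end [[587.60325377 266.07829176]
 [621.03615946 273.60984891]] [604.31970662 269.84407033] 34.27073876940334
case far end [[570.13311603 278.4001977 ]
 [632.66470902 293.3056512 ]] [601.39891252 285.85292445] 64.28353339308408
[614.9540345  223.03690132] [615.13491937 225.39366448]
scale 5.5
```

View pics/w9c.png

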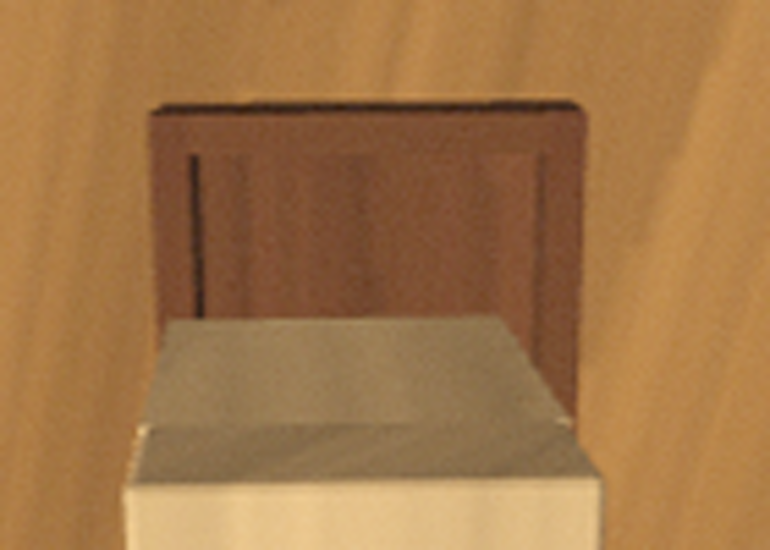

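Request:
play_rows(
  commands=[
    [0,0,0,2,2,-40,1],
    [0,0,0,0,0,-40,1],
    [0,0,0,0,0,-7,1],
    [0,0,0,0,0,0,1],
  ],
)

```text
time_s: 14.0
tcp_pos: [0.6155, 0.228, 0.0128]
orientation: [[0.001, 0.975, 0.221], [0.0, 0.221, -0.975], [-1.0, 0.001, 0.0]]
ft_force: [-0.2, 0.6, -1.6]
grip_width: 0.0356
```

```bash
python3 -c "
from h import *
snap('side','s10');snap('wrist','w10');st=robot.sense();print(st['tcp_pos'],st['ft_force'])
crop('s10',110,180,210,270,'s10b',6)
"
```

```text
[0.61692827 0.22797812 0.01420023] [ 0.94501265  1.06538387 -1.03303484]
scale 6
```

View pics/s10b.png

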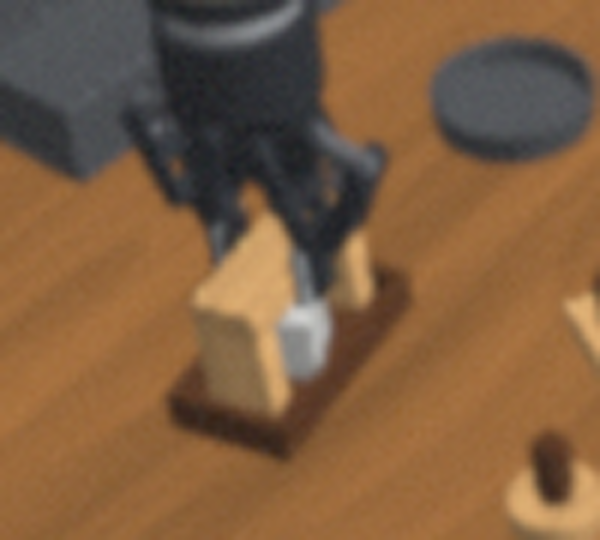

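View pics/w10.png

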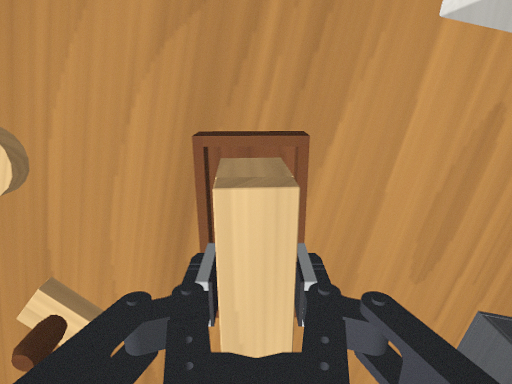

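Request:
play_rows(
  commands=[
    [0,0,0,0,0,-4,1],
    [0,0,0,0,0,-2,1],
    [0,0,0,0,0,-1,1],
    [0,0,0,0,0,0,1],
  ],
)

```text
time_s: 14.6
tcp_pos: [0.6161, 0.2276, 0.0059]
orientation: [[0.001, 0.975, 0.221], [0.0, 0.221, -0.975], [-1.0, 0.001, 0.0]]
ft_force: [-2.1, -1.0, 6.2]
grip_width: 0.0356
```

Request:
play_rows(
  commands=[
    [0,0,0,0,0,0,0.45],
    [0,0,0,0,0,0,0.3],
    [0,0,0,0,0,0,0.3],
    [0,0,0,0,0,0,0.3],
    [0,0,0,0,0,20,0.2],
  ],
)

```text
time_s: 15.22
tcp_pos: [0.6141, 0.2273, 0.0236]
orientation: [[-0.003, 0.975, 0.221], [-0.001, 0.221, -0.975], [-1.0, -0.003, -0.0]]
ft_force: [0.4, 0.5, -0.4]
grip_width: 0.068
```

Request:
play_rows(
  commands=[
    [0,0,0,0,0,50,0],
    [0,0,0,0,0,50,0],
    [0,0,0,-15,-10,20,0],
    [0,0,0,0,0,0,0],
  ],
)

```text
time_s: 15.72
tcp_pos: [0.6019, 0.2176, 0.1485]
orientation: [[0.005, 0.975, 0.221], [0.001, 0.221, -0.975], [-1.0, 0.005, 0.0]]
ft_force: [0.8, 0.4, -0.5]
grip_width: 0.0853
```

```bash
python3 -c "
from h import *
snap('wrist','w11');snap('side','s11');st=robot.sense();print(st['tcp_pos'],st['ft_force'])
crop('s11',110,180,210,270,'s11b',6);crop('w11',140,100,380,280,'w11b')
"
```

```text
[0.60085812 0.21764401 0.1447888 ] [-0.0682124  -0.69136031 -1.39815693]
scale 6
scale 3.3333333333333335
```

View pics/s11b.png

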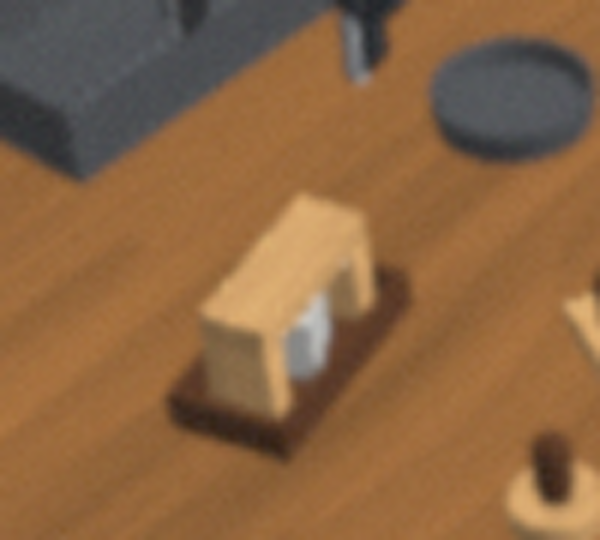

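View pics/w11b.png

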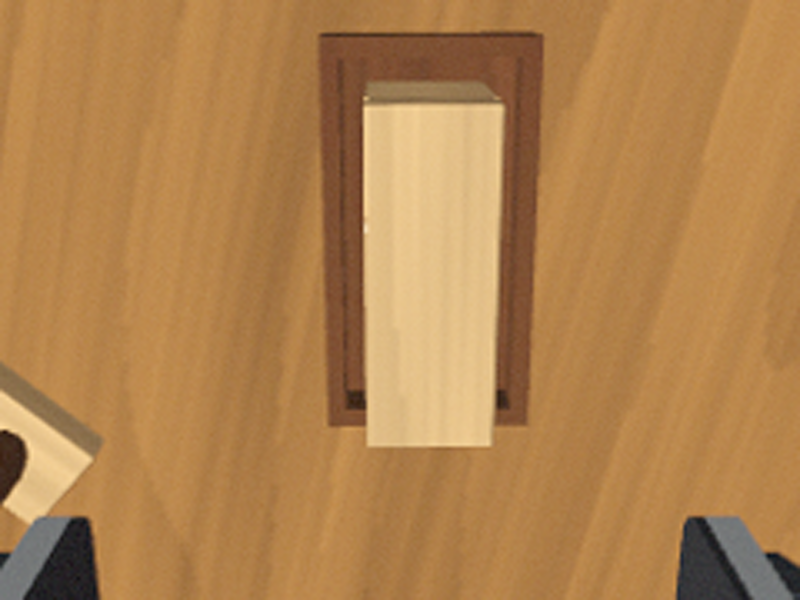

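```bash
python3 -c "
from h import *
s=load('w11');f=lambda c,z:p2w(s,(np.array(c)+.5)/(10/3)-.5+[140,100],z)[:2]*1000
for n,P,z in [('br',[(363,102),(503,102),(493,446),(367,446)],.068),('case',[(320,36),(542,36),(527,425),(330,425)],.023),('obl',[(0,0)],0)]:
  W=np.array([f(p,z) for p in P]);E=np.roll(W,-1,0)-W;print(n,W.mean(0),np.hypot(*E.T).round(1),(np.degrees(np.arctan2(E[:,1],E[:,0]))%180).round(1))
  for zz in (.0,.068): pass
"
```

```text
br [613.64921155 224.41070426] [35.6 96.2 35.8 96.1] [ 12.7 103.1  12.6 103. ]
case [615.14650575 224.84689113] [ 64.9 124.1  65.1 123.9] [ 12.8 103.2  12.6 103.1]
obl [468.8569363  265.72512641] [0.] [0.]
```

Request:
play_rows(
  commands=[
    [0,0,0,-37,-32,0,0],
    [0,0,0,-37,-33,-20,0],
    [0,0,0,-37,-33,-35,0],
    [0,0,0,0,0,0,0],
  ],
)

```text
time_s: 16.32
tcp_pos: [0.4822, 0.1185, 0.0824]
orientation: [[-0.013, 0.976, 0.219], [0.0, 0.219, -0.976], [-1.0, -0.013, -0.003]]
ft_force: [1.6, -0.5, -0.6]
grip_width: 0.0854
```

```bash
python3 -c "
from h import *
snap('wrist','w12');st=robot.sense();print(st['tcp_pos'],st['ft_force'])
crop('w12',60,60,380,300,'w12b')
"
```

```text
[0.4862226  0.11909539 0.08599966] [0.83319707 0.38071013 0.69099365]
scale 2.5
```

View pics/w12b.png

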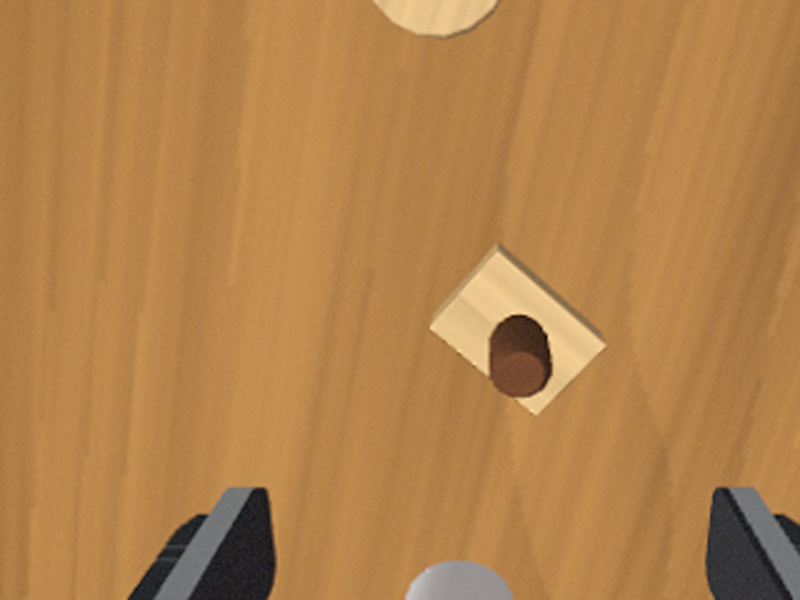

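```bash
python3 -c "
from h import *
s=load('w12');f=lambda c,z:p2w(s,(np.array(c)+.5)/2.5-.5+[60,60],z)[:2]*1000
for n,P,z in [('base',[(497,247),(605,347),(536,414),(431,327)],.016),('knob',[(520,374)],.051)]:
  W=np.array([f(p,z) for p in P]);E=np.roll(W,-1,0)-W;print(n,W.mean(0),np.hypot(*E.T).round(1),(np.degrees(np.arctan2(E[:,1],E[:,0]))%180).round(1))
"
```

```text
base [491.09191298 120.89145051] [50.9 34.3 48.6 35.7] [149.7  60.  151.3  63.6]
knob [491.22284577 120.03080366] [0.] [0.]
```

Request:
play_rows(
  commands=[
    [0,0,0,0,0,0,0],
  ],
)

```text
time_s: 16.5
tcp_pos: [0.4909, 0.1198, 0.0904]
orientation: [[0.002, 0.975, 0.221], [0.0, 0.221, -0.975], [-1.0, 0.002, 0.0]]
ft_force: [0.7, -0.1, -0.0]
grip_width: 0.0854
```

Request:
play_rows(
  commands=[
    [0,0,0,0,1,-45,0],
    [0,0,0,0,0,-40,0],
    [0,0,0,0,0,-22,0],
    [0,0,0,0,0,0,0],
    [0,0,0,0,0,0,0.4],
  ],
)

```text
time_s: 17.12
tcp_pos: [0.4915, 0.1208, -0.0155]
orientation: [[0.003, 0.975, 0.221], [0.0, 0.221, -0.975], [-1.0, 0.002, 0.001]]
ft_force: [0.2, 0.5, 0.1]
grip_width: 0.0699
```

Request:
play_rows(
  commands=[
    [0,0,0,0,0,0,1],
    [0,0,0,0,0,0,1],
    [0,0,0,0,0,0,1],
    [0,0,0,0,0,0,1],
    [0,0,0,0,0,0,1],
  ],
)

```text
time_s: 17.75
tcp_pos: [0.4902, 0.1206, -0.0166]
orientation: [[0.001, 0.975, 0.221], [0.0, 0.221, -0.975], [-1.0, 0.001, 0.0]]
ft_force: [-0.9, 0.1, 5.8]
grip_width: 0.019
```

Request:
play_rows(
  commands=[
    [0,0,0,0,0,15,1],
    [0,0,0,0,0,45,1],
    [0,0,0,0,0,50,1],
    [0,0,-6,18,-48,0,1],
    [0,0,-6,18,-48,0,1],
  ],
)

```text
time_s: 18.38
tcp_pos: [0.5267, 0.0236, 0.0945]
orientation: [[0.002, 1.0, 0.012], [-0.0, 0.012, -1.0], [-1.0, 0.002, 0.001]]
ft_force: [0.9, 0.6, -1.8]
grip_width: 0.0187
```

Request:
play_rows(
  commands=[
    [0,0,-6,18,-48,0,1],
    [0,0,-6,18,-48,0,1],
    [0,0,-6,18,-48,0,1],
    [0,0,-6,18,-48,0,1],
    [0,0,-7,18,-48,0,1],
  ],
)

```text
time_s: 19.0
tcp_pos: [0.6161, -0.2171, 0.0935]
orientation: [[0.0, 0.862, -0.507], [-0.0, -0.507, -0.862], [-1.0, 0.0, -0.0]]
ft_force: [0.8, -0.0, -1.0]
grip_width: 0.0185
```

Request:
play_rows(
  commands=[
    [0,0,-7,17,-47,0,1],
    [0,0,0,0,0,0,1],
    [0,0,0,0,0,0,1],
    [0,0,0,0,0,0,1],
  ],
)

```text
time_s: 19.5
tcp_pos: [0.6327, -0.2614, 0.0933]
orientation: [[0.0, 0.797, -0.604], [-0.0, -0.604, -0.797], [-1.0, 0.0, -0.0]]
ft_force: [0.1, 0.5, -1.1]
grip_width: 0.0187
```

```bash
python3 -c "
from h import *
snap('wrist','w13');snap('side','s13');st=robot.sense();print(st['tcp_pos'],st['orientation'].round(3))
crop('w13',100,60,420,300,'w13b');crop('s13',120,60,320,210,'s13b',4)
"
```

```text
[ 0.63275239 -0.26145768  0.09334949] [[ 0.     0.797 -0.604]
 [-0.    -0.604 -0.797]
 [-1.     0.001 -0.   ]]
scale 2.5
scale 4
```

View pics/w13b.png

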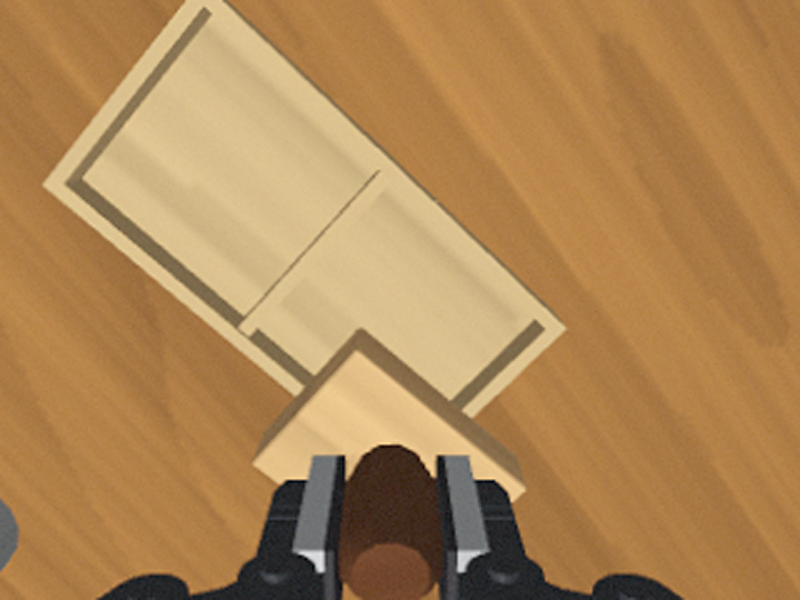

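View pics/s13b.png

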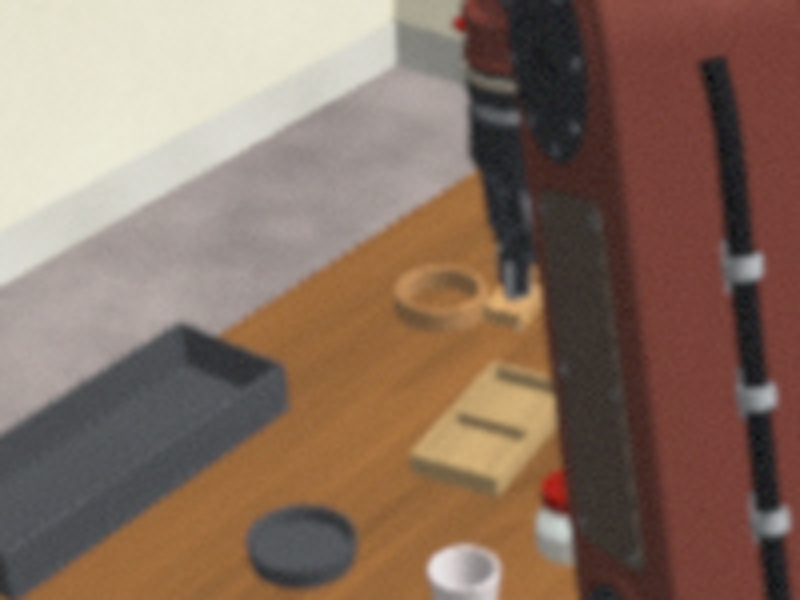

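```bash
python3 -c "
from h import *
s=load('w13');f=lambda c,z:p2w(s,(np.array(c)+.5)/2.5-.5+[100,60],z)[:2]*1000
a=f((43,183),.021);b=f((565,328),.021);c=(a+b)/2;d=b-a
print(a,b,'centre',c,np.hypot(*d),'expected',np.hypot(84,163),'diag ang',np.degrees(np.arctan2(d[1],d[0])))
e=f((565,328),.021)-f((240,17),.021);print('long dir',np.degrees(np.arctan2(e[1],e[0]))%180)
# held stamp base top z
for z in (.125,.128): 
  W=np.array([f(p,z) for p in [(362,350),(524,490),(254,464)]]);print(W,(W[1]+W[2])/2)
  print(np.degrees(np.arctan2(*(W[1]-W[0])[::-1])))
"
```

```text
[ 573.29930248 -151.08081982] [ 683.20957894 -297.5873451 ] centre [ 628.25444071 -224.33408246] 183.15138771122628 expected 183.3712082089225 diag ang -53.12249863777879
long dir 99.68864478133922
[[ 646.64925554 -234.71568097]
 [ 655.13489107 -282.57198206]
 [ 611.44364952 -241.32241766]] [ 633.2892703  -261.94719986]
-79.9451121477265
[[ 647.37189021 -233.95467422]
 [ 655.68786819 -280.8541603 ]
 [ 612.87016752 -240.42931911]] [ 634.27901785 -260.6417397 ]
-79.9451121477264
```

Request:
play_rows(
  commands=[
    [0,0,0,1,-2,-45,1],
    [0,0,0,0,0,-42,1],
    [0,0,0,0,0,-14,1],
    [0,0,0,0,0,0,1],
    [0,0,0,0,0,0,1],
  ],
)

```text
time_s: 20.23
tcp_pos: [0.6348, -0.265, -0.0062]
orientation: [[0.002, 0.796, -0.605], [-0.002, -0.605, -0.796], [-1.0, 0.003, -0.0]]
ft_force: [-0.1, 0.8, -0.4]
grip_width: 0.0184
```

Request:
play_rows(
  commands=[
    [0,0,0,0,0,-2,1],
    [0,0,0,0,0,-1,1],
    [0,0,0,0,0,0,1],
  ],
)

```text
time_s: 20.6
tcp_pos: [0.6337, -0.2645, -0.0112]
orientation: [[0.0, 0.796, -0.605], [-0.0, -0.605, -0.796], [-1.0, 0.0, 0.0]]
ft_force: [-0.4, -0.1, -0.9]
grip_width: 0.0183
```

Request:
play_rows(
  commands=[
    [0,0,0,0,0,-1,1],
    [0,0,0,0,0,0,1],
  ],
)

```text
time_s: 20.85
tcp_pos: [0.6338, -0.2645, -0.0115]
orientation: [[0.0, 0.796, -0.605], [-0.0, -0.605, -0.796], [-1.0, 0.001, 0.0]]
ft_force: [-2.5, 2.1, 4.9]
grip_width: 0.0182
```

Request:
play_rows(
  commands=[
    [0,0,0,0,0,0,0.6],
    [0,0,0,0,0,0,0.4],
    [0,0,0,0,0,0,0.4],
    [0,0,0,0,0,15,0.4],
    [0,0,0,0,0,45,0.2],
  ],
)

```text
time_s: 21.48
tcp_pos: [0.6319, -0.2634, 0.0465]
orientation: [[-0.004, 0.796, -0.605], [0.002, -0.605, -0.796], [-1.0, -0.004, 0.0]]
ft_force: [0.3, 0.4, 0.8]
grip_width: 0.0674
```

Request:
play_rows(
  commands=[
    [0,0,0,0,0,60,0],
    [0,0,0,0,0,0,0],
    [0,0,0,0,0,0,0],
  ],
)

```text
time_s: 21.85
tcp_pos: [0.6339, -0.2647, 0.1085]
orientation: [[0.001, 0.796, -0.605], [-0.001, -0.605, -0.796], [-1.0, 0.001, -0.0]]
ft_force: [-0.5, -0.1, -1.0]
grip_width: 0.0854
```

```bash
python3 -c "
from h import *
snap('wrist','w14');st=robot.sense();print(st['tcp_pos'])
crop('w14',100,60,420,300,'w14b')
"
```

```text
[ 0.63332763 -0.2642453   0.1071927 ]
scale 2.5
```

View pics/w14b.png

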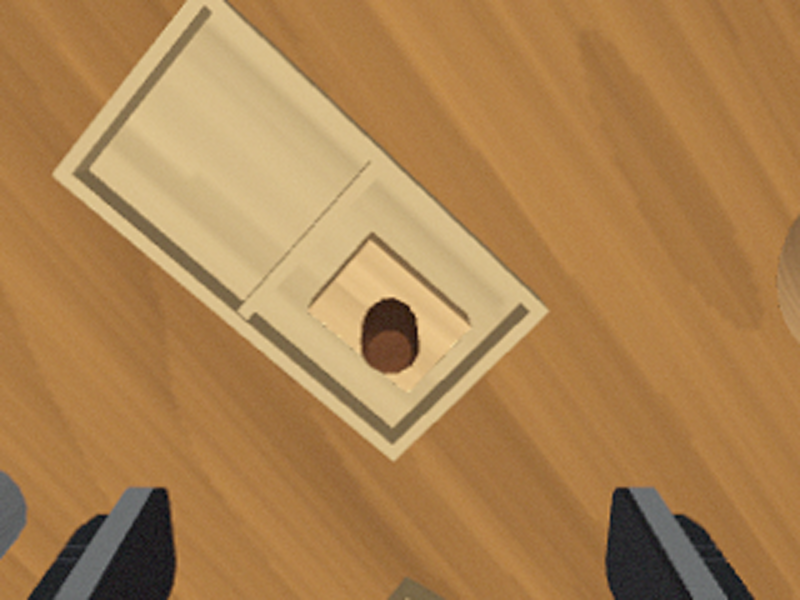

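Request:
play_rows(
  commands=[
    [0,0,0,-49,9,0,0],
    [0,0,0,-49,9,0,0],
    [0,0,0,-49,10,0,0],
    [0,0,0,-49,10,-10,0],
    [0,0,0,0,0,0,0],
  ],
)

```text
time_s: 22.52
tcp_pos: [0.4334, -0.2238, 0.0944]
orientation: [[-0.005, 0.795, -0.606], [0.004, -0.606, -0.795], [-1.0, -0.006, -0.0]]
ft_force: [0.5, -0.3, 0.6]
grip_width: 0.0854
```

Request:
play_rows(
  commands=[
    [0,0,0,0,0,0,0],
    [0,0,0,0,0,0,0],
  ],
)

```text
time_s: 22.78
tcp_pos: [0.4385, -0.2268, 0.0979]
orientation: [[0.0, 0.796, -0.605], [-0.0, -0.605, -0.796], [-1.0, 0.0, -0.0]]
ft_force: [-0.8, 0.2, 0.3]
grip_width: 0.0853
```

```bash
python3 -c "
from h import *
snap('wrist','w15');st=robot.sense();print(st['tcp_pos'],st['orientation'][:,1])
crop('w15',100,60,420,300,'w15b')
"
```

```text
[ 0.43845078 -0.22676588  0.09789396] [ 7.96456520e-01 -6.04695724e-01  3.05903101e-04]
scale 2.5
```

View pics/w15b.png

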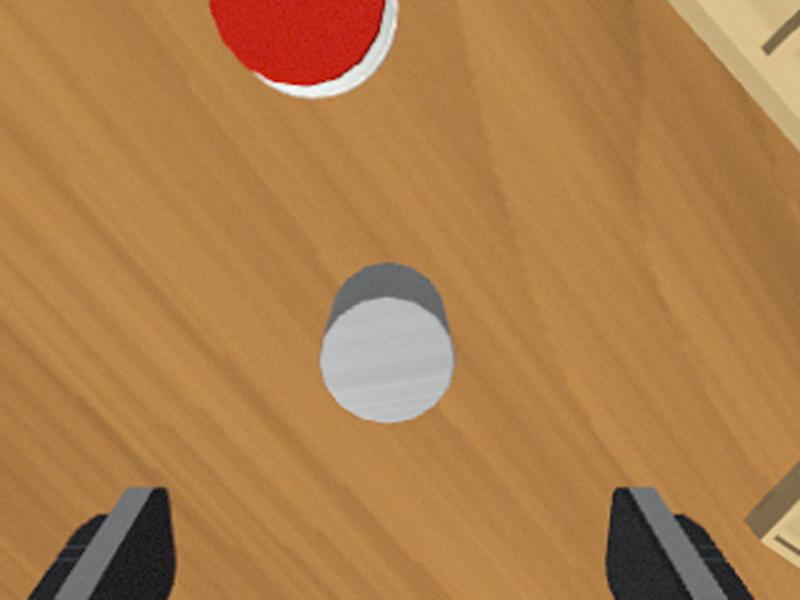

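```bash
python3 -c "
from h import *
s=load('w15');f=lambda c,z:p2w(s,(np.array(c)+.5)/2.5-.5+[100,60],z)[:2]*1000
print(f((387,360),.05),f((320,360),.05),f((454,360),.05))"
```

```text
[ 437.60535043 -227.8633577 ] [ 420.51678564 -214.87380825] [ 454.69331517 -240.85615327]
```

Request:
play_rows(
  commands=[
    [0,0,0,-1,-1,-50,0],
    [0,0,0,0,0,-45,0],
    [0,0,0,0,0,-25,0],
    [0,0,0,0,0,0,0],
    [0,0,0,0,0,0,0.3],
  ],
  squeeze=70,
)

```text
time_s: 23.45
tcp_pos: [0.4376, -0.2281, -0.021]
orientation: [[0.001, 0.796, -0.605], [-0.001, -0.605, -0.796], [-1.0, 0.001, 0.0]]
ft_force: [0.5, 0.1, 0.6]
grip_width: 0.0698
```

Request:
play_rows(
  commands=[
    [0,0,0,0,0,0,1],
    [0,0,0,0,0,0,1],
    [0,0,0,0,0,0,1],
    [0,0,0,0,0,0,1],
    [0,0,0,0,0,0,1],
  ],
)

```text
time_s: 24.08
tcp_pos: [0.4375, -0.2281, -0.0204]
orientation: [[0.002, 0.796, -0.605], [-0.002, -0.605, -0.796], [-1.0, 0.002, 0.0]]
ft_force: [-2.2, 2.3, 8.8]
grip_width: 0.0424
```

Request:
play_rows(
  commands=[
    [0,0,0,0,0,15,1],
    [0,0,0,0,0,40,1],
    [0,0,0,0,0,45,1],
    [0,0,0,0,0,10,1],
    [0,0,0,36,39,0,1],
  ],
)

```text
time_s: 24.7
tcp_pos: [0.4725, -0.1905, 0.0884]
orientation: [[0.001, 0.793, -0.609], [-0.002, -0.609, -0.793], [-1.0, 0.002, 0.001]]
ft_force: [0.8, -0.2, -6.1]
grip_width: 0.0419
```

Request:
play_rows(
  commands=[
    [0,0,0,36,39,0,1],
    [0,0,0,36,39,0,1],
    [0,0,0,36,40,0,1],
    [0,0,0,36,40,0,1],
    [0,0,0,37,40,0,1],
  ],
)

```text
time_s: 25.32
tcp_pos: [0.6539, 0.0112, 0.0859]
orientation: [[-0.002, 0.796, -0.605], [0.0, -0.605, -0.796], [-1.0, -0.002, 0.001]]
ft_force: [0.8, -0.9, -4.4]
grip_width: 0.0423
```

Request:
play_rows(
  commands=[
    [0,0,0,0,0,0,1],
    [0,0,0,0,0,0,1],
    [0,0,0,0,0,0,1],
  ],
)

```text
time_s: 25.7
tcp_pos: [0.653, 0.0087, 0.0874]
orientation: [[-0.001, 0.795, -0.606], [-0.0, -0.606, -0.795], [-1.0, -0.0, 0.0]]
ft_force: [0.6, -0.2, -5.5]
grip_width: 0.0423
```

```bash
python3 -c "
from h import *
snap('wrist','w16');st=robot.sense();print(st['tcp_pos'],st['orientation'][:,1],st['ft_force'])
crop('w16',100,60,420,300,'w16b')
"
```

```text
[0.65310568 0.00858901 0.08771784] [ 7.95365830e-01 -6.06129687e-01  8.01519762e-07] [-0.58048252 -0.20655498 -5.34072275]
scale 2.5
```

View pics/w16b.png

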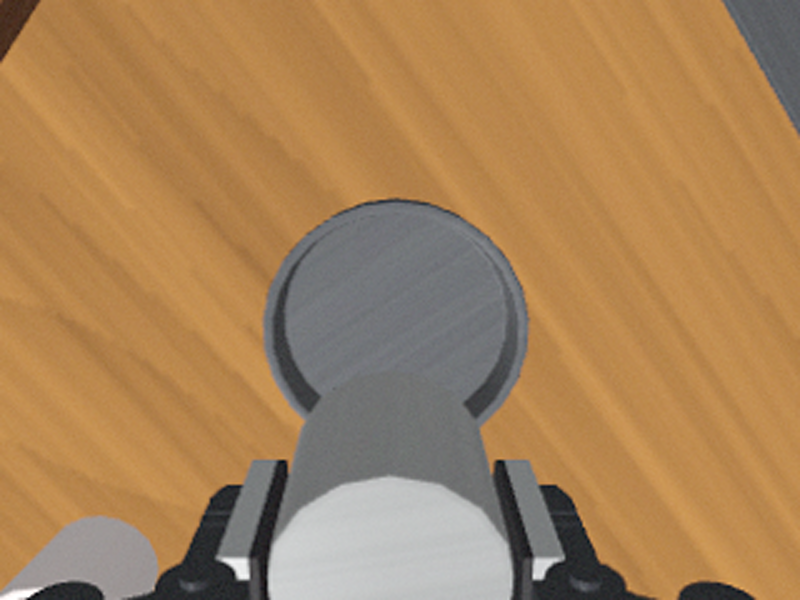

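```bash
python3 -c "
from h import *
from scipy.optimize import least_squares
s=load('w16');f=lambda c,z:p2w(s,(np.array(c)+.5)/2.5-.5+[100,60],z)[:2]*1000
P=np.array([f(p,.021) for p in [(264,325),(527,325),(396,203),(308,229),(482,229),(306,416),(478,426)]])
r=least_squares(lambda c:np.hypot(*(P-c).T)-46,P.mean(0));print(r.x,r.fun.round(1))"
```

```text
[656.16367115   8.02469534] [-0.8 -1.3 -1.5  0.2 -0.3 -1.7 -0.7]
```

Request:
play_rows(
  commands=[
    [0,0,0,2,0,-45,1],
    [0,0,0,0,0,-40,1],
    [0,0,0,0,0,-14,1],
    [0,0,0,0,0,0,1],
    [0,0,0,0,0,0,1],
  ],
)

```text
time_s: 26.38
tcp_pos: [0.6572, 0.0091, -0.0089]
orientation: [[0.003, 0.796, -0.605], [-0.001, -0.605, -0.796], [-1.0, 0.003, -0.001]]
ft_force: [-0.1, -0.2, -4.3]
grip_width: 0.0423
```

Request:
play_rows(
  commands=[
    [0,0,0,0,0,-2,1],
    [0,0,0,0,0,0,1],
    [0,0,0,0,0,0,1],
  ],
)

```text
time_s: 26.75
tcp_pos: [0.6558, 0.0096, -0.0129]
orientation: [[0.0, 0.796, -0.605], [-0.0, -0.605, -0.796], [-1.0, 0.0, -0.0]]
ft_force: [-0.8, -0.2, -5.7]
grip_width: 0.042
```

Request:
play_rows(
  commands=[
    [0,0,0,0,0,-2,1],
    [0,0,0,0,0,0,1],
  ],
)

```text
time_s: 27.0
tcp_pos: [0.6558, 0.0096, -0.0153]
orientation: [[0.0, 0.796, -0.605], [-0.0, -0.605, -0.796], [-1.0, 0.0, -0.0]]
ft_force: [0.8, 0.6, -5.1]
grip_width: 0.0424
```

Request:
play_rows(
  commands=[
    [0,0,0,0,0,-1,1],
    [0,0,0,0,0,0,1],
  ],
)

```text
time_s: 27.25
tcp_pos: [0.6558, 0.0096, -0.0153]
orientation: [[0.0, 0.796, -0.605], [-0.0, -0.605, -0.796], [-1.0, 0.0, -0.0]]
ft_force: [-4.5, 1.4, 5.4]
grip_width: 0.0425
```

Request:
play_rows(
  commands=[
    [0,0,0,0,0,0,0.4],
    [0,0,0,0,0,0,0.25],
    [0,0,0,0,0,0,0.25],
    [0,0,0,0,0,20,0.25],
    [0,0,0,0,0,50,0.1],
  ],
  squeeze=40,
)

```text
time_s: 27.88
tcp_pos: [0.6538, 0.0099, 0.0531]
orientation: [[-0.004, 0.796, -0.605], [0.001, -0.605, -0.796], [-1.0, -0.004, 0.002]]
ft_force: [1.2, 0.0, 0.8]
grip_width: 0.0767
```

Request:
play_rows(
  commands=[
    [0,0,0,0,0,55,0],
    [0,0,0,0,0,0,0],
    [0,0,0,0,0,0,0],
  ],
)

```text
time_s: 28.25
tcp_pos: [0.6559, 0.0095, 0.1095]
orientation: [[0.001, 0.796, -0.605], [-0.0, -0.605, -0.796], [-1.0, 0.001, -0.0]]
ft_force: [-0.3, -1.3, -0.1]
grip_width: 0.0851
```

```bash
python3 -c "
from h import *
snap('wrist','w17');st=robot.sense();print(st['tcp_pos'],st['q'])
crop('w17',100,60,420,300,'w17b')
"
```

```text
[0.65525217 0.00961419 0.10831078] [-1.84371105e-01  2.74267923e-01  1.34037363e-01  1.43131188e+00
 -6.56937146e-05  2.03627966e+00]
scale 2.5
```

View pics/w17b.png

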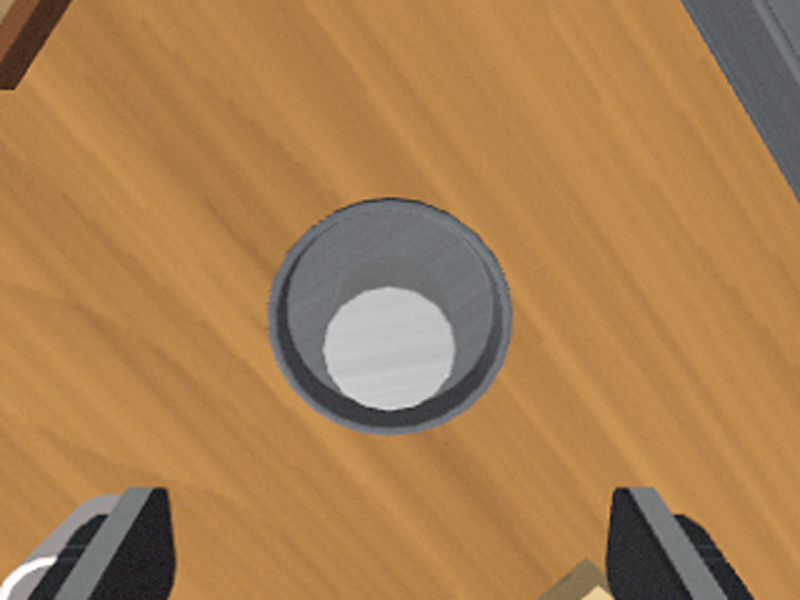

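Request:
play_rows(
  commands=[
    [0,0,0,-36,37,0,0],
    [0,0,0,-36,37,0,0],
    [0,0,0,-36,37,0,0],
    [0,0,0,-36,37,0,0],
    [0,0,0,-36,37,0,0],
  ],
)

```text
time_s: 28.92
tcp_pos: [0.4734, 0.1954, 0.1073]
orientation: [[-0.002, 0.796, -0.605], [-0.0, -0.605, -0.796], [-1.0, -0.002, 0.002]]
ft_force: [-0.0, 0.7, 0.1]
grip_width: 0.0856
```

Request:
play_rows(
  commands=[
    [0,0,0,-34,36,-15,0],
    [0,0,0,0,0,0,0],
    [0,0,0,0,0,0,0],
    [0,0,0,0,0,0,0],
  ],
)

```text
time_s: 29.42
tcp_pos: [0.4423, 0.2298, 0.0936]
orientation: [[-0.0, 0.795, -0.606], [-0.0, -0.606, -0.795], [-1.0, 0.0, 0.0]]
ft_force: [0.3, -0.8, 0.1]
grip_width: 0.0853
```

```bash
python3 -c "
from h import *
snap('wrist','w18');st=robot.sense();print(st['tcp_pos'],st['orientation'][:,1])
crop('w18',100,60,420,300,'w18b')
"
```

```text
[0.44231689 0.22982828 0.09371042] [ 7.95334829e-01 -6.06170352e-01  1.19364522e-04]
scale 2.5
```

View pics/w18b.png

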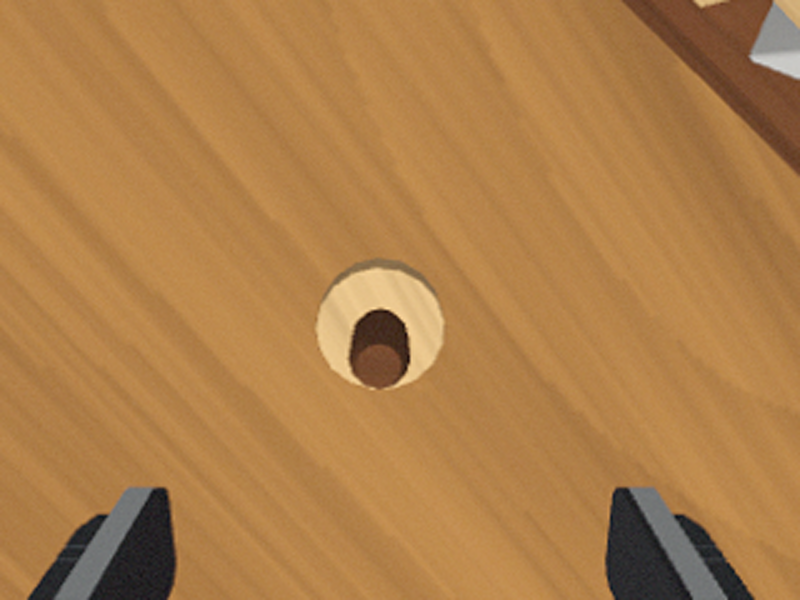

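```bash
python3 -c "
from h import *
s=load('w18');f=lambda c,z:p2w(s,(np.array(c)+.5)/2.5-.5+[100,60],z)[:2]*1000
print(f((380,328),.016),f((379,366),.051))"
```

```text
[440.12023448 231.46572489] [439.33976317 230.24927836]
```

Request:
play_rows(
  commands=[
    [0,0,0,-2,1,-45,0],
    [0,0,0,0,0,-40,0],
    [0,0,0,0,0,-25,0],
    [0,0,0,0,0,0,0],
    [0,0,0,0,0,0,0.4],
  ],
)

```text
time_s: 30.1
tcp_pos: [0.4407, 0.2314, -0.015]
orientation: [[0.001, 0.796, -0.606], [0.0, -0.606, -0.796], [-1.0, 0.001, -0.001]]
ft_force: [-0.4, 0.3, 0.1]
grip_width: 0.07
```

Request:
play_rows(
  commands=[
    [0,0,0,0,0,0,1],
    [0,0,0,0,0,0,1],
    [0,0,0,0,0,0,1],
    [0,0,0,0,0,0,1],
    [0,0,0,0,0,0,1],
  ],
)

```text
time_s: 30.72
tcp_pos: [0.4402, 0.2317, -0.0156]
orientation: [[0.001, 0.796, -0.605], [0.0, -0.605, -0.796], [-1.0, 0.001, -0.001]]
ft_force: [-1.1, -0.6, 5.4]
grip_width: 0.0186
```

Request:
play_rows(
  commands=[
    [0,0,0,0,0,15,1],
    [0,0,0,0,0,45,1],
    [0,0,0,0,0,50,1],
    [0,0,0,22,-52,0,1],
    [0,0,0,23,-52,0,1],
  ],
)

```text
time_s: 31.35
tcp_pos: [0.4855, 0.1268, 0.0954]
orientation: [[0.002, 0.797, -0.603], [0.0, -0.603, -0.797], [-1.0, 0.002, -0.001]]
ft_force: [0.1, 0.5, -1.8]
grip_width: 0.0187
```

Request:
play_rows(
  commands=[
    [0,0,0,22,-52,0,1],
    [0,0,0,23,-52,0,1],
    [0,0,0,23,-52,0,1],
    [0,0,0,23,-52,0,1],
    [0,0,0,23,-52,0,1],
  ],
)

```text
time_s: 31.98
tcp_pos: [0.5992, -0.1342, 0.0945]
orientation: [[0.001, 0.796, -0.605], [-0.0, -0.605, -0.796], [-1.0, 0.001, -0.0]]
ft_force: [0.8, 0.3, -0.7]
grip_width: 0.0184
```

Request:
play_rows(
  commands=[
    [0,0,0,23,-53,0,1],
    [0,0,0,0,0,0,1],
    [0,0,0,0,0,0,1],
    [0,0,0,0,0,0,1],
  ],
)

```text
time_s: 32.48
tcp_pos: [0.6215, -0.1842, 0.0943]
orientation: [[0.0, 0.797, -0.604], [0.0, -0.604, -0.797], [-1.0, 0.0, -0.0]]
ft_force: [0.3, 0.8, -1.3]
grip_width: 0.0187
```

```bash
python3 -c "
from h import *
snap('wrist','w19');st=robot.sense();print(st['tcp_pos'],st['orientation'][:,1])
crop('w19',100,60,420,300,'w19b')
"
```

```text
[ 0.62160853 -0.18423237  0.09435819] [ 7.97041418e-01 -6.03924443e-01  4.95198443e-04]
scale 2.5
```

View pics/w19b.png

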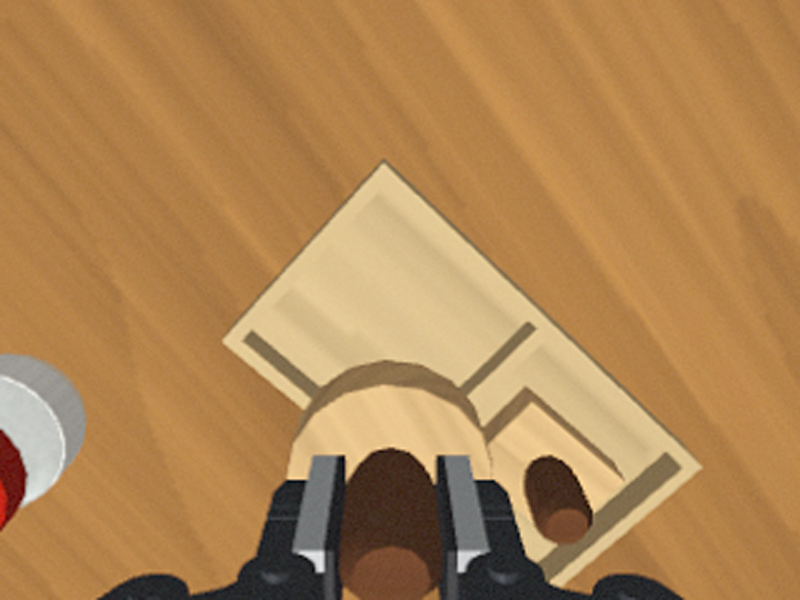

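Request:
play_rows(
  commands=[
    [0,0,0,0,-1,-45,1],
    [0,0,0,0,0,-42,1],
    [0,0,0,0,0,-14,1],
    [0,0,0,0,0,0,1],
    [0,0,0,0,0,0,1],
  ],
)

```text
time_s: 33.15
tcp_pos: [0.623, -0.1869, -0.005]
orientation: [[0.003, 0.796, -0.605], [-0.001, -0.605, -0.796], [-1.0, 0.003, -0.0]]
ft_force: [0.1, -0.1, -0.1]
grip_width: 0.0188
```

Request:
play_rows(
  commands=[
    [0,0,0,0,0,-2,1],
    [0,0,0,0,0,-1,1],
    [0,0,0,0,0,0,1],
    [0,0,0,0,0,0,1],
  ],
)

```text
time_s: 33.65
tcp_pos: [0.6216, -0.1865, -0.0102]
orientation: [[0.0, 0.796, -0.605], [-0.0, -0.605, -0.796], [-1.0, 0.0, 0.0]]
ft_force: [0.2, 0.1, -0.3]
grip_width: 0.0185
```

Request:
play_rows(
  commands=[
    [0,0,0,0,0,-1,1],
    [0,0,0,0,0,0,1],
  ],
)

```text
time_s: 33.9
tcp_pos: [0.6218, -0.1865, -0.0105]
orientation: [[0.0, 0.796, -0.605], [-0.0, -0.605, -0.796], [-1.0, 0.0, 0.0]]
ft_force: [-1.8, 0.2, 5.4]
grip_width: 0.0184
```

Request:
play_rows(
  commands=[
    [0,0,0,0,0,0,0.6],
    [0,0,0,0,0,0,0.45],
    [0,0,0,0,0,0,0.45],
    [0,0,0,0,0,15,0.45],
    [0,0,0,0,0,45,0.45],
  ],
)

```text
time_s: 34.52
tcp_pos: [0.6199, -0.1856, 0.0476]
orientation: [[-0.004, 0.796, -0.605], [0.002, -0.605, -0.796], [-1.0, -0.004, 0.001]]
ft_force: [-0.2, 0.0, -0.1]
grip_width: 0.0471
```

Request:
play_rows(
  commands=[
    [0,0,0,0,0,60,0],
    [0,0,0,-10,0,20,0],
    [0,0,0,0,0,0,0],
    [0,0,0,0,0,0,0],
  ],
)

```text
time_s: 35.02
tcp_pos: [0.611, -0.1861, 0.1272]
orientation: [[-0.002, 0.796, -0.605], [0.001, -0.605, -0.796], [-1.0, -0.002, 0.0]]
ft_force: [0.0, -0.2, -0.9]
grip_width: 0.0855
```

```bash
python3 -c "
from h import *
snap('wrist','w20');st=robot.sense();print(st['tcp_pos'],st['orientation'][:,1])
snap('side','s20');snap('top','t20')
crop('w20',100,60,420,300,'w20b');crop('s20',0,0,512,384,'s20b');crop('t20',0,0,512,384,'t20b')
"
```

```text
[ 0.61078785 -0.1859766   0.12670688] [ 0.79609412 -0.60516682 -0.00269857]
scale 2.5
scale 1.5625
scale 1.5625
```

View pics/w20b.png

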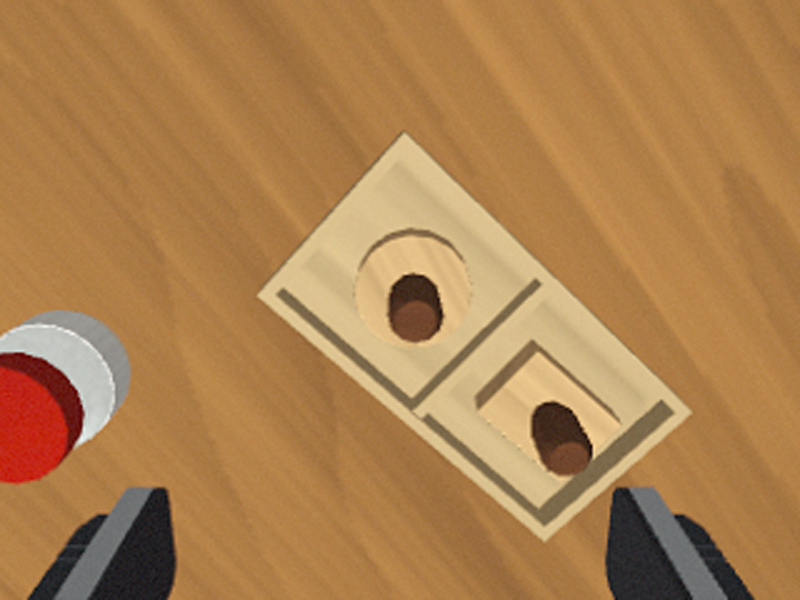

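View pics/s20b.png

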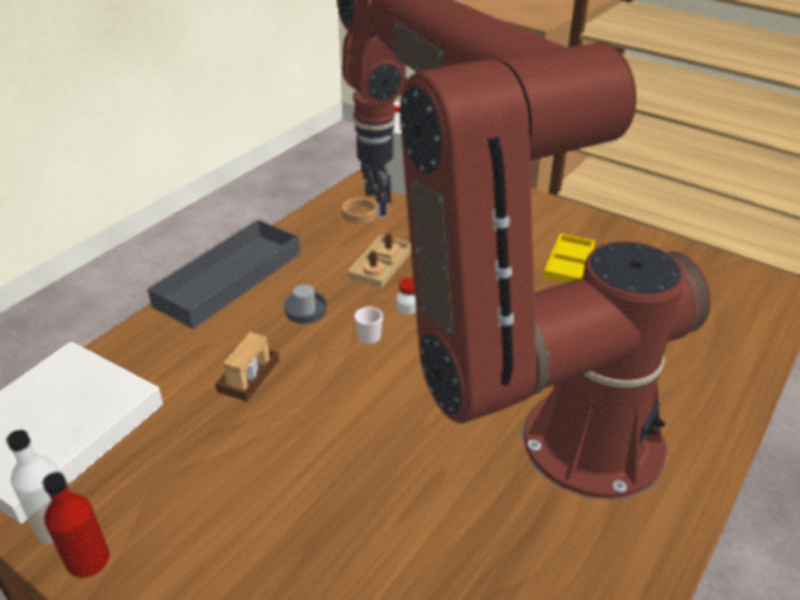

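View pics/t20b.png

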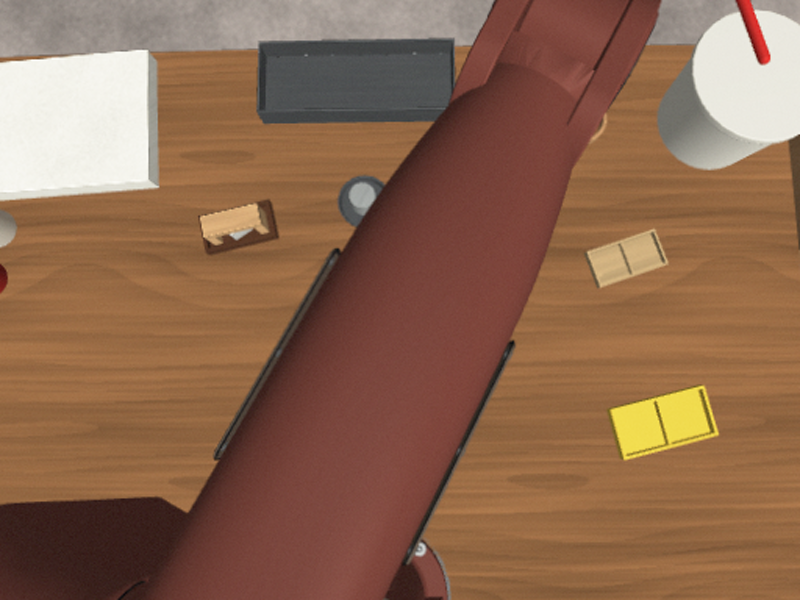

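Both stamps stand centred in their bays: the round one at crop (413,290), the oblong at (550,410). The bridge stands over the stone in the case at side (248,362), and the weight is in the dish at (303,300). The cup at (369,324) and the jar at (407,296) are where they started. The gripper is open and clear of everything.

```bash
python3 -c "
from h import *
s=load('w20');f=lambda c,z:p2w(s,(np.array(c)+.5)/2.5-.5+[100,60],z)[:2]*1000
c=np.array([f(p,.021) for p in [(404,133),(691,412),(545,541),(258,294)]]);o=c.mean(0);y=(c[0]+c[3]-c[1]-c[2]);y/=np.hypot(*y);x=np.array([y[1],-y[0]])
for n,w in [('round',f((413,291),.021)),('obl',np.mean([f(p,.021) for p in [(534,350),(620,424),(562,480),(477,408)]],0))]: print(n,(w-o)@x,(w-o)@y)
robot.job_done()"
```

```text
round 0.6080638596430397 38.15818394106496
obl 0.1336893537555688 -39.555173688817256
the job is handed in; nothing more can be done
```

I put all five things in their holders and handed the job in after about 35 s. `job_done` gives no verdict, so the results below are from my own camera checks.

- **Stamps:** these went into the larger plywood tray, one per bay. The round one measured at (0.6, 38.2) mm and the oblong one at (0.1, -39.6) mm in the tray frame, against bay centres at y = ±39.5.
- **Weight:** it stands in the dark dish. I aimed it within about 1–2 mm of the centre. After release I only checked it by eye, and it looked upright and central.
- **Stone and bridge:** the stone measured about 2.5 mm from the case centre after I let it go. The bridge stands over it, about 1.5 mm off centre, and its apparent top height fits feet on the floor.
- **Jar and cup:** both are standing in the same places in the side view.

**What went wrong on the way:**
- **First grasp:** the first grasp of the stone closed on nothing. The reported TCP lies about 38.6 mm beyond the real finger tips, which disagrees with the interface text. I measured this by pressing the shut fingers on the stone's top (about 49 N at most) and corrected every later height for it.
- **Bridge:** it hung tilted by about 3° in the grip, and settled upright when released.
- **Calibration:** the top and wrist cameras disagreed by about 2 mm, so I mainly used the wrist views for placing.

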